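Feeler check of a two-slot badge reader

TASK

One of the two swipe channels of the badge reader has been squeezed too narrow inside. Take the yellow-handled feeler gauge from its stand and, with the blade down, slide it gently into the channels from their open front ends to find the one that it fits, and leave it standing there, slid fully home against the back stop. Then push the red shutter fully across the mouth of the other channel, the one where the blade jams, let go, and leave the stapler, label roll, stamp and vial where they are.

Things in the scene. Friction and masses are not known exactly. Their poses are not given: they have to be found in the camera images.
- reader: Grey and black badge reader, 150 x 150 mm base plate 12 mm thick, fixed. Origin on the desk, midway between its two channels; +x runs along the channels from their open front ends to the back stops, y to the left, z up. Plate x -100 to +50 mm, bare for x -100 to -67. Channel middles at y = +40 and -40 mm; floor z = 12, cheek tops z = 52, back stop face x = +38 mm.
- mouth_left (a point): Middle of the front end of the left channel, on its floor (reader x = -37, y = +40, z = 12 mm); axes as the reader's. The flared mouth narrows from about 15 to 7 mm wide at reader x = -25 mm. Channel open along the top; 7 mm wide all the way if good. If it is the bad one it narrows to 1 mm from reader x = -9 mm on: the blade's middle then stops at about x = -24 instead of +23 mm.
- mouth_right (a point): The same for the right channel (reader x = -37, y = -40, z = 12 mm). Exactly one of the two channels is bad; they look alike from outside and which it is changes from case to case.
- gauge_grip (a point): Centre of the gauge's yellow handle: 36 mm along x, 14 along y, 26 high. Below it hangs the upright steel blade, 30 mm wide along x, 4 thick along y, lower edge 69 mm below this point. x is the direction to slide it, z up; same either way round. Loose, about 70 g. With the blade on a channel floor this point is 81 mm above the desk.
- stand: Blue gauge stand on a black 64 x 56 mm foot, 30 mm high, fixed; origin on the desk under its centre, x along its slot. At the start the gauge stands upright in its slot, 24 mm deep; lift straight up.
- shutter (a joint): Position of the reader's red sliding shutter along the reader's y (m): -0.040 fully across the mouth of the channel at y = -40 mm, 0 midway between the channels, +0.040 fully across the mouth at y = +40 mm. It starts near the middle, stays where it is left, and takes about 2 N to push.
- shutter_tab (a point): Centre of the shutter's forward tab, 31 mm above the desk. The tab is 10 mm along reader y and 18 mm along x (reader x = -67 to -50 mm); behind it the shutter plate is 28 mm along y and spans reader x = -50 to -41 mm. Tab and plate stand from about z = 15 to 46 mm; push sideways on either.
- stapler: Blue and black stapler, 30 x 127 x 49 mm, loose; bystander. Origin under its centre, long along its y.
- label_roll: White label roll, 60 mm across, 52 mm high, loose; bystander. Origin under its centre.
- stamp: Stamp with red grip, 28 x 45 x 67 mm, loose; bystander. Origin under its centre.
- vial: Small glass vial with white cap, 28 mm across, 54 mm high, loose; bystander. Origin under its centre.

How it is judged:
On the way, in this order (a step that is already met when the one before it is completed fails the run):
1. the gauge, blade down, is in front of or in the mouth of a channel at sliding height (handle centre 70 to 95 mm above the desk, reader x -75 to -30 mm, within 7 mm of the channel's middle) (((x of gauge_grip in the frame of reader between -0.075 and -0.03 m and y of gauge_grip in the frame of reader between 0.033 and 0.047 m and z of gauge_grip in the frame of reader between 0.07 and 0.095 m) or (x of gauge_grip in the frame of reader between -0.075 and -0.03 m and y of gauge_grip in the frame of reader between -0.047 and -0.033 m and z of gauge_grip in the frame of reader between 0.07 and 0.095 m))), for 0.1 s.
2. the gauge is slid home in a channel (within about 13 mm of the back stop) while the shutter is still within 20 mm of its middle (((x of gauge_grip in the frame of reader above 0.01 m and y of gauge_grip in the frame of reader between 0.034 and 0.046 m and z of gauge_grip in the frame of reader between 0.07 and 0.088 m) or (x of gauge_grip in the frame of reader above 0.01 m and y of gauge_grip in the frame of reader between -0.046 and -0.034 m and z of gauge_grip in the frame of reader between 0.07 and 0.088 m)) and value of joint shutter between -0.02 and 0.02 m), for 0.2 s.
At the end, for the whole second after the job is handed in: The gauge stands upright (0.15 rad) on the floor of the channel it fits, handle centre at reader x over 10 mm (home: 23) and within 6 mm of the channel middle; the shutter is within 6 mm of its end across the other channel; stapler, label roll, stamp and vial have moved less than 30 mm ((((x of gauge_grip in the frame of reader above 0.01 m and y of gauge_grip in the frame of reader between 0.034 and 0.046 m and z of gauge_grip in the frame of reader between 0.07 and 0.088 m) and value of joint shutter below -0.034 m) or ((x of gauge_grip in the frame of reader above 0.01 m and y of gauge_grip in the frame of reader between -0.046 and -0.034 m and z of gauge_grip in the frame of reader between 0.07 and 0.088 m) and value of joint shutter above 0.034 m)) and angle between gauge_grip's own z axis and vertical below 0.15 rad and distance of each of stapler, label_roll, stamp, vial from where it was at the start of the episode below 0.03 m); the robot touches nothing.
It fails at once if a jammed gauge is forced against the hidden linings of the channels (liner_a, liner_b) with more than 40 N, or struck or pressed on the rest of the reader with more than 80 N (contact force between gauge and reader above 80 N or contact force between gauge and liner_a above 40 N or contact force between gauge and liner_b above 40 N).
It also fails if it takes over 61 s, if anything falls off the work surface, if the arm or the gripper's body presses on something with over 40 N, if the wrist force passes 120 N, or if a joint passes its speed limit or range.

ROBOT

A 6-joint arm with a two-finger parallel gripper is mounted at the origin on a cart in front of the work surface, level with it; the furniture and walls round the work are solid. World frame = base frame: x ahead of the robot, y to its left, z up, the work surface at z = 0. Lengths are in m, angles in rad, forces in N, time in s.
With the tool pointing down it reaches from about 0.4 to 0.825 m from the base axis. Payload 7 kg.
Tool frame: the origin (TCP) lies midway between the tips of the shut fingers; the grasp point (between the pads) lies 19 mm behind it; z points along the fingers, y is the line along which they close (so a half turn about z gives the same grasp; the last joint's range is limited). The gripper opens to 88 mm and grips with 3 to 60 N. Pads are 19 mm wide; open, the fingers measure 130 mm over their backs; the gripper's body (78 mm by 193 mm) begins 47 mm behind the grasp point.
Start: joints at [-0.945, 0.359, 0.012, 0, -1.224, -0.288], TCP at [0.224, -0.637, 0.189] pointing down, gripper open.
Joint ranges: [-3.07, 3.07], [-1.43, 2.12], [-1.02, 1.25], [-3.03, 1.67], [-3.05, -0], [-3.03, 3.03]. Speed limits (rad/s): [2.39, 2.39, 3.01, 3.14, 3.14, 3.14].

INTERFACE

Orientations are given as [roll, pitch, yaw] about the fixed x, y, z axes, in that order (R = Rz(yaw) Ry(pitch) Rx(roll)).
In Python, from station import get_state, grab_frame, calibration, job_done, boxes_of, regions_of, spot_point gives the robot as it stands. The module is installed in compiled form; this text tells all that it offers.
- The arm moves only by the tool arm_command, never from a script. Its argument "commands" is a list of rows, each an object of numbers: "tx", "ty", "tz": the shift along the tool's x, y, z each as a share of 25 cm, from -1 to 1; "twist": the turn about the tool's z as a share of 180 degrees, from -1 to 1. A call has exactly 8 rows; each row is the pose to reach, as a shift and turn from the pose commanded when the call began, along the tool's axes at that moment, turning the shorter way round; what a row does not reach only later rows make up. A row lasts 1/12 s, in which the tool goes at most 41.7 mm and 7.16 degrees, less where a joint would pass 70% of its speed; a pose out of reach is approached as far as the arm can. A call with a number of a shift or a turn outside -1 to 1 is refused whole. A call with a gripper value outside its range is refused whole. "claw" is the opening, from 0 (shut) to 1 (fully open), set as the call begins (left out, the last holds). The fingers move at their own pace and stop on an object; "grip_force" is the grip in N (left out, the last holds). Time passes only in rows, so rows that repeat a pose let the fingers close, or fill a call up. It gives the time, the measured TCP pose, the force, the opening and the grip force at its end, in the units of the state.
- get_state(): the state, without advancing time (a new reading comes with each control period).
- grab_frame(name): name is "scene" or "top"; returns the picture (420x560x3 uint8, red, green, blue); there is no depth.
- calibration(name): a dict with "camera_matrix" (3x3 intrinsics, pixels), "extrinsics" (4x4, takes a point from camera to world coordinates). Camera axes: x right, y down, z forward; pixel columns grow to the right and rows downward; lengths in m; the calibration is good to about 2 mm. A picture is of the moment at which its call begins. calibration takes no time and is no camera call.
- job_done(): hands the job in; it is judged then, once.
Trained networks look in the newest picture that a camera, given by its name, has taken for a name from the list of things; names that differ only in an ending like _2 or _b are one class to them, and where a whole thing is asked for, a point or a joint stands for the part that bears it (a point fixed in the world has none). Each returns a list of dicts, best first, with "score" (0 to 1); they miss things now and then, are a little off and sometimes report something else, mostly with a low value. They report only what shows in the picture. A call takes as long as a camera call.
- boxes_of(query, camera): "rect" ([left, top, right, bottom] in pixels, round what is visible of it).
- regions_of(query, camera): "region" (420x560 bool, what is visible of it) and "rect" ([left, top, right, bottom] in pixels, round what is visible of it).
- spot_point(query, camera): "uv" ([column, row] in pixels: a listed point, or the origin of a listed thing).
The state is a dict: "t": time; "q": joint angles; "qd": joint speeds; "joint_efforts": joint torques, N m; "eef_pos": TCP position; "ee_rot": TCP orientation; "force": force on the tool from outside, world axes, zero at the start; "moment": the same for the moment, N m; "width": finger opening in m; "gripper_force": force on a finger pad.
Only numpy, scipy, OpenCV 4.12 (cv2) and the standard library are available. Lean on these libraries where they do the work, as an engineer would, in place of code of your own. Each camera call takes 0.05 s, during which the arm holds its last target. There are 200 camera calls.

## Working session

There is one attempt and no reset: what is moved stays moved. The work goes in short steps, Python scripts to look and compute and a tool call to move; the robot and the scene stay as the last step left them, time stands still between calls to the robot, and variables do not carry over. Pictures are saved under pics/ and viewed, at most 10 in all, crops included, and the job is handed in when it is done.

Besides the shell and the picture viewer there is one more tool, called after "Request:" as name([rows], argument=value, ...), one row to a line, values as JSON. arm_command: Moves the arm, as the interface text tells. Shift numbers are shares of 25 cm and turn numbers shares of 180 degrees, none past 1 either way. Its arguments: {"type":"object","properties":{"commands":{"type":"array"},"claw":{"type":"number"},"grip_force":{"type":"number"}},"required":["commands"]}

```bash
mkdir -p pics
cat > h.py <<'E'
import numpy as np, cv2
from station import *
def ray(uv,cam):
    c=calibration(cam);K=np.array(c["camera_matrix"]);T=np.array(c["extrinsics"])
    d=T[:3,:3]@np.linalg.solve(K,[uv[0],uv[1],1]);return T[:3,3],d
def atz(uv,cam,z):
    o,d=ray(uv,cam);return o+d*(z-o[2])/d[2]
def proj(p,cam):
    c=calibration(cam);K=np.array(c["camera_matrix"]);T=np.linalg.inv(np.array(c["extrinsics"]))
    q=K@(T[:3,:3]@np.array(p)+T[:3,3]);return q[:2]/q[2]
E
python3 - <<'E'
from h import *
np.set_printoptions(precision=4,suppress=True)
for c in("scene","top"):
    cv2.imwrite(f"pics/{c}0.png",grab_frame(c)[:,:,::-1]); print(c,np.array(calibration(c)["extrinsics"])[:3,3])
    for n,z in(("reader",0),("mouth_left",.012),("mouth_right",.012),("gauge_grip",.0),("stand",0),("shutter_tab",.031),("stapler",0),("label_roll",0),("stamp",0),("vial",0)):
        if n=="gauge_grip": z=.03-.024+.069
        for r in spot_point(n,c)[:2]: print(c,n,round(r["score"],2),np.array(r["uv"]),atz(r["uv"],c,z))
s=get_state();print(s["t"],s["eef_pos"],s["ee_rot"],s["force"],s["width"])
E
```

```text
scene [-0.2956 -0.6337  0.5705]
scene reader 0.57 [398.3 295.3] [ 0.5135 -0.2261  0.    ]
scene mouth_left 0.57 [368.4 290. ] [ 0.4726 -0.1843  0.012 ]
scene mouth_right 0.66 [402.2 308. ] [ 0.4654 -0.2612  0.012 ]
scene gauge_grip 0.71 [174.9 182.6] [0.4586 0.3753 0.075 ]
scene stand 0.73 [175.7 208. ] [0.4667 0.389  0.    ]
scene stapler 0.37 [179.2 183.2] [0.5785 0.516  0.    ]
scene label_roll 0.67 [245.7 251.9] [0.4299 0.101  0.    ]
scene stamp 0.85 [265.7 258.1] [0.4405 0.0517 0.    ]
scene vial 0.72 [222.5 203.4] [0.5696 0.3274 0.    ]
top [0.4537 0.0437 1.1341]
top reader 0.73 [401.2 218.5] [ 0.512  -0.2313  0.    ]
top mouth_left 0.89 [381.6 231.9] [ 0.478  -0.1811  0.012 ]
top mouth_right 0.62 [416.2 237.7] [ 0.4654 -0.2647  0.012 ]
top gauge_grip 0.54 [149.9 240.3] [0.4477 0.3663 0.075 ]
top stand 0.82 [160.1 240.4] [0.4475 0.3636 0.    ]
top shutter_tab 0.64 [401.3 243.9] [ 0.4498 -0.2242  0.031 ]
top stapler 0.57 [280.9 199.8] [0.5534 0.0653 0.    ]
top label_roll 0.98 [264.5 253.9] [0.4189 0.1034 0.    ]
top stamp 0.59 [289.7 244.9] [0.4422 0.0417 0.    ]
top vial 0.7 [174.1 192. ] [0.5687 0.3323 0.    ]
1.1 [ 0.2237 -0.6368  0.1892] [ 3.1416  0.     -2.8038] [-0.4017 -0.6208 -0.3442] 0.08722160929204889
```

```bash
python3 -c "
import cv2,numpy as np
print(cv2.imread('pics/top0.png').shape)"
```

```text
(420, 560, 3)
```

View pics/top0.png

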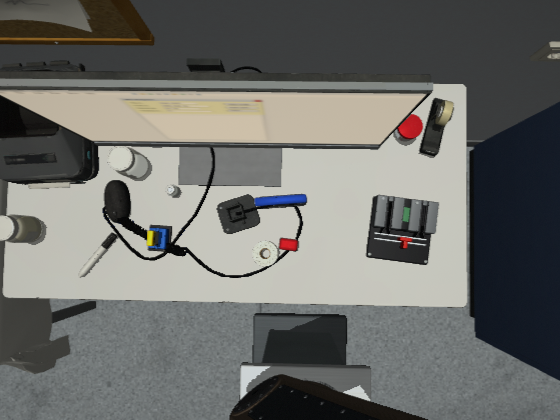

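View pics/scene0.png

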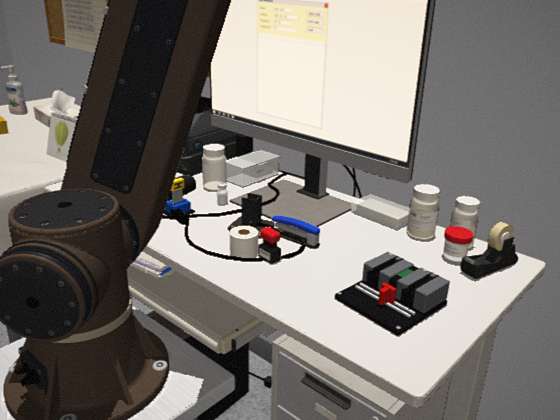

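The top view shows the reader at (403,228), the stand and yellow handle at (157,238), and the shutter tab at (404,243). The scene view agrees, with the reader on the right and the gauge by the arm at (178,190). Next I'll refine the yaw angles and positions.

Run:
```python
from h import *
np.set_printoptions(precision=4,suppress=True)
im=cv2.imread("pics/top0.png")
a=cv2.resize(im[185:275,357:447],(540,540),interpolation=cv2.INTER_CUBIC)
b=cv2.resize(im[220:256,140:180],(260,234),interpolation=cv2.INTER_CUBIC)
o=np.zeros((540,800,3),np.uint8);o[:,:540]=a;o[:234,540:]=b;cv2.imwrite("pics/crop.png",o)
hsv=cv2.cvtColor(im,cv2.COLOR_BGR2HSV)
def seg(lo,hi,box):
    m=cv2.inRange(hsv,lo,hi);z=np.zeros_like(m);l,t,r,bt=box;z[t:bt,l:r]=m[t:bt,l:r];return z
def world(m,z):
    v,u=np.nonzero(m);return np.array([atz((x,y),"top",z)[:2] for x,y in zip(u,v)])
def rect(P):return cv2.minAreaRect((P*1000).astype(np.float32))
y=seg((20,120,100),(35,255,255),(140,220,180,256));print("yellow",y.sum()//255,rect(world(y,.088)))
bl=seg((100,120,50),(125,255,255),(140,220,180,256));print("blue",rect(world(bl,.03)))
rd=seg((0,150,100),(8,255,255),(370,225,440,255))|seg((172,150,100),(180,255,255),(370,225,440,255));P=world(rd,.046);print("red",len(P),P.min(0),P.max(0),rect(P))
for n in("reader","stand","gauge_grip"):
    r=regions_of(n,"top")[0];P=world(r["region"],{"reader":.012,"stand":0,"gauge_grip":.088}[n]);print(n,r["score"],r["rect"],rect(P))
    if n=="reader":np.save("rm.npy",r["region"])
```

```text
yellow 93 ((453.0723876953125, 362.2532043457031), (32.20591354370117, 13.86538314819336), 1.878190040588379)
blue ((453.5508728027344, 360.1446533203125), (42.19395446777344, 49.24325942993164), 88.69412231445312)
red 71 [ 0.4426 -0.2432] [ 0.4661 -0.2175] ((454.38006591796875, -230.36666870117188), (23.453372955322266, 25.71186637878418), 0.22159135341644287)
reader 0.57 [281.5, 237.2, 296.3, 252.1] ((444.45977783203125, 45.884010314941406), (29.211881637573242, 43.933204650878906), 0.9071636199951172)
stand 0.59 [146.7, 226.1, 174.2, 251.0] ((453.87841796875, 364.7895202636719), (53.763423919677734, 63.90821838378906), 86.6623306274414)
gauge_grip 0.53 [145.6, 229.1, 153.9, 243.5] ((454.2500305175781, 358.69036865234375), (34.35989761352539, 25.42055892944336), 1.050202488899231)
```

View pics/crop.png

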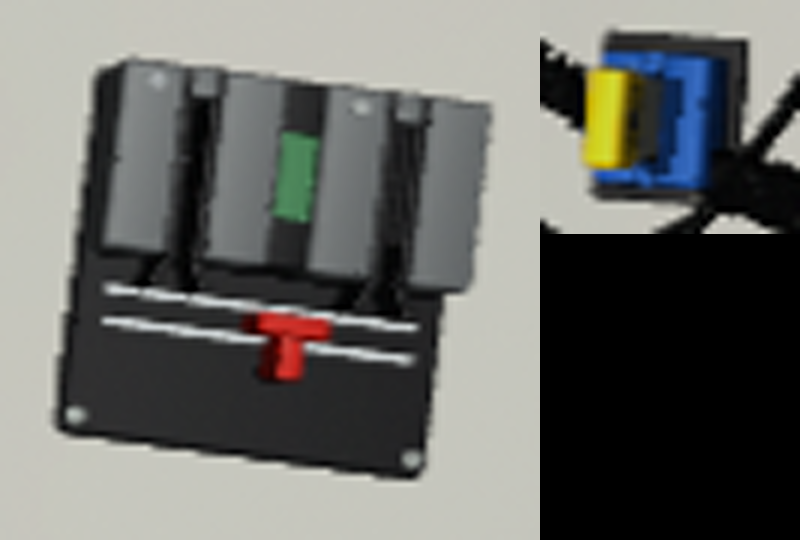

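The enlarged crop shows the reader's plate front corners at (55,433) and (421,480), and the plate's back-left corner at about (97,72). The cheek-top back corners are at (128,58) and (492,103), and the tab is in the middle. I'll fit the reader pose to these and cross-check it with the scene view.

Run:
```python
from h import *
from scipy.optimize import least_squares
np.set_printoptions(precision=4,suppress=True)
C=[((-.1,.075,.012),(55,433)),((-.1,-.075,.012),(421,480)),((.05,.075,.012),(97,72)),((.05,.075,.052),(128,58)),((.05,-.075,.052),(492,103))]
px=[((a+.5)/6-.5+357,(b+.5)/6-.5+185) for _,(a,b) in C]
R=lambda p,q:np.array([p[0]+np.cos(p[2])*q[0]-np.sin(p[2])*q[1],p[1]+np.sin(p[2])*q[0]+np.cos(p[2])*q[1],q[2]])
f=lambda p:np.concatenate([proj(R(p,q),"top")-u for (q,_),u in zip(C,px)])
s=least_squares(f,[.51,-.23,-.1]);p=s.x;print(p,np.degrees(p[2]),s.fun)
np.save("reader.npy",p)
for n,q in(("ml",(-.037,.04,.012)),("mr",(-.037,-.04,.012)),("tab",(-.0585,0,.031))):print(n,R(p,q),proj(R(p,q),"scene"))
im=cv2.imread("pics/scene0.png");big=cv2.resize(im[240:340,325:465],(840,600),interpolation=cv2.INTER_CUBIC)[:, :800]
def dr(img,q1,q2,off,c):
    a,b=[tuple(int(v) for v in (proj(R(p,q),"scene")-off+.5)*6) for q in(q1,q2)];cv2.line(img,a,b,c,1)
for q1,q2 in(((-.1,.075,.012),(-.1,-.075,.012)),((-.1,-.075,.012),(.05,-.075,.012)),((-.037,.04,.012),(-.12,.04,.012)),((-.037,-.04,.012),(-.12,-.04,.012)),((-.03,.04,.052),(.05,.04,.052)),((-.03,-.04,.052),(.05,-.04,.052))):dr(big,q1,q2,np.array([325,240]),(0,255,255))
cv2.imwrite("pics/sc1.png",big)
# gauge in scene: yellow
hsv=cv2.cvtColor(im,cv2.COLOR_BGR2HSV);m=cv2.inRange(hsv,(20,120,80),(35,255,255));m[:160]=0;m[215:]=0;m[:,:160]=0;m[:,200:]=0
v,u=np.nonzero(m);print("yel scene",len(u),u.min(),u.max(),v.min(),v.max(),u.mean(),v.mean(),atz((u.mean(),v.mean()),"scene",.077))
g=np.array([.4535,.362,.075]);th=np.radians(-2)
for th in np.radians([-4,0,4]):
  for cam in("scene","top"):
    P=np.array([proj(g+[np.cos(th)*a-np.sin(th)*b,np.sin(th)*a+np.cos(th)*b,c],cam) for a in(-.018,.018) for b in(-.007,.007) for c in(-.013,.013)]);print(cam,P.min(0),P.max(0),P.mean(0))
imt=cv2.imread("pics/top0.png");h=cv2.cvtColor(imt,cv2.COLOR_BGR2HSV);m=cv2.inRange(h,(18,80,40),(38,255,255));m[:,:140]=0;m[:,180:]=0;m[:220]=0;m[256:]=0
v,u=np.nonzero(m);print("yel top",len(u),u.min(),u.max(),v.min(),v.max(),u.mean(),v.mean())
for r in np.unique(v): print(r,u[v==r].min(),u[v==r].max(),end="; ")
```

```text
[ 0.5078 -0.2284 -0.1114] -6.385245659637861 [-0.1896  0.1037  0.7207  0.37    0.1509 -0.8218 -1.9152 -0.1306  1.2377
  0.4421]
ml [ 0.4755 -0.1846  0.012 ] [369.3424 289.4485]
mr [ 0.4666 -0.2641  0.012 ] [403.9296 308.3621]
tab [ 0.4497 -0.2219  0.031 ] [379.7829 294.0391]
yel scene 121 170 183 177 191 177.1818181818182 183.76859504132233 [0.4547 0.3613 0.077 ]
scene [168.3605 177.0461] [184.7551 192.2662] [176.5845 184.5926]
top [146.2936 229.7058] [157.1748 245.8992] [151.7837 237.8298]
scene [168.5007 176.9576] [184.604  192.3616] [176.5838 184.5946]
top [146.8222 229.8897] [156.6591 245.7151] [151.7841 237.8301]
scene [168.6796 176.8817] [184.4161 192.4434] [176.5838 184.5967]
top [146.8009 229.7933] [156.6975 245.8072] [151.7845 237.8303]
yel top 127 146 155 230 245 150.43307086614172 237.70866141732284
230 148 150; 231 147 154; 232 147 155; 233 147 155; 234 147 155; 235 147 155; 236 147 155; 237 147 153; 238 147 153; 239 147 153; 240 147 155; 241 147 153; 242 146 154; 243 146 154; 244 146 154; 245 147 153;
```

View pics/sc1.png

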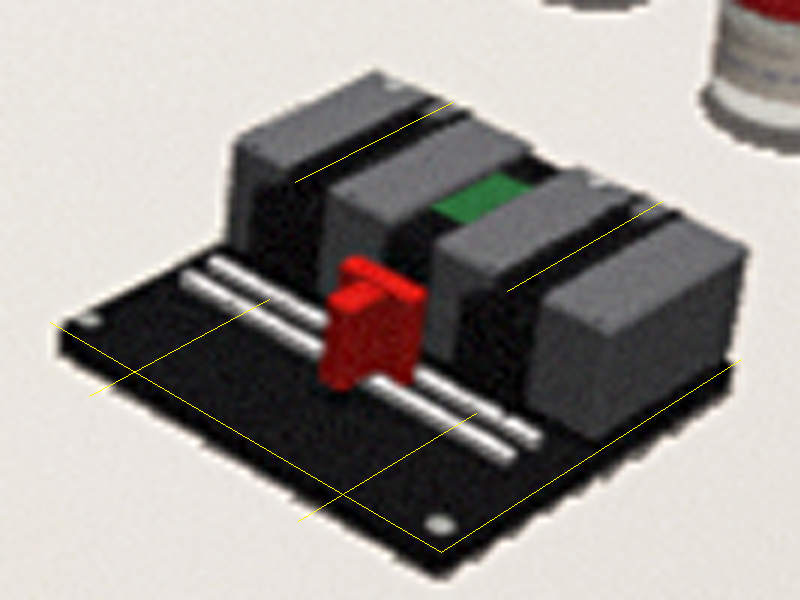

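The overlay matches the plate edges and channels to about 2 mm. The gauge is at about (0.4535, 0.3625) with yaw about -3°. Next I'll write a move calculator and check the monitor's clearance.

```bash
cat >> h.py <<'E'
RP=(.5078,-.2292,np.radians(-6.5))
def rd(x,y,z,p=RP):
    c,s=np.cos(p[2]),np.sin(p[2]);return np.array([p[0]+c*x-s*y,p[1]+s*x+c*y,z])
def tord(w,p=RP):
    c,s=np.cos(p[2]),np.sin(p[2]);d=np.array(w[:2])-p[:2];return np.array([c*d[0]+s*d[1],-s*d[0]+c*d[1],w[2]])*1000
def plan(*tg,yaw0=None,p0=None):
    s=get_state();p=np.array(s["eef_pos"]) if p0 is None else np.array(p0);y=s["ee_rot"][2] if yaw0 is None else yaw0
    for t,ty in tg:
        d=np.array(t)-p;c,sn=np.cos(y),np.sin(y)
        tool=np.array([c*d[0]+sn*d[1],sn*d[0]-c*d[1],-d[2]])/.25
        dy=(ty-y+np.pi)%(2*np.pi)-np.pi
        print("shares",tool.round(4),"twist",round(-dy/np.pi,4),"rows",round(np.linalg.norm(d)/.0417,1));p=np.array(t);y=ty
E
python3 - <<'E'
from h import *
o1,d1=ray((380,147),"top");o2,d2=ray((411,178),"scene")
t=np.linalg.lstsq(np.c_[d1,-d2],o2-o1,rcond=None)[0];print("monitor corner",o1+d1*t[0],o2+d2*t[1])
o1,d1=ray((10,86),"top")
Y=np.radians(-183)
plan(((.44,-.45,.19),Y),((.48,-.21,.19),Y),((.47,.03,.19),Y),((.4535,.265,.19),Y),((.4535,.3625,.14),Y),((.4535,.3625,.060),Y))
E
```

```text
monitor corner [ 0.65201413 -0.14358282  0.17742666] [ 0.65482188 -0.14792215  0.17885812]
shares [-1.0642  0.4184 -0.003 ] twist 0.1242 rows 6.9
shares [-0.1095  0.9671 -0.    ] twist -0.0 rows 5.8
shares [ 0.0902  0.9566 -0.    ] twist -0.0 rows 5.8
shares [ 0.1151  0.9353 -0.    ] twist -0.0 rows 5.6
shares [0.0204 0.3895 0.2   ] twist -0.0 rows 2.6
shares [0.   0.   0.32] twist -0.0 rows 1.9
```

Request:
arm_command([
  {"tx":-0.15,"ty":0.06,"tz":0,"twist":0.03},
  {"tx":-0.3,"ty":0.12,"tz":0,"twist":0.065},
  {"tx":-0.46,"ty":0.18,"tz":0,"twist":0.1},
  {"tx":-0.6,"ty":0.24,"tz":0,"twist":0.124},
  {"tx":-0.75,"ty":0.3,"tz":0,"twist":0.124},
  {"tx":-0.88,"ty":0.36,"tz":0,"twist":0.124},
  {"tx":-1,"ty":0.42,"tz":0,"twist":0.124},
  {"tx":-1,"ty":0.42,"tz":0,"twist":0.124},
], claw=0.6, grip_force=20)

```text
t: 1.92
eef_pos: [0.4285, -0.4515, 0.1894]
ee_rot: [3.141, 0.001, 3.094]
force: [-1.6, -0.1, 0.1]
width: 0.0527
gripper_force: 0.0
```

Request:
arm_command([
  {"tx":-0.03,"ty":0.16},
  {"tx":-0.06,"ty":0.33},
  {"tx":-0.08,"ty":0.49},
  {"tx":-0.1,"ty":0.65},
  {"tx":-0.12,"ty":0.82},
  {"tx":-0.12,"ty":0.97},
  {"tx":-0.12,"ty":0.97},
  {"tx":-0.12,"ty":0.97},
])

```text
invalid input
```

Request:
arm_command([
  {"tx":0.02,"ty":0.16},
  {"tx":0.03,"ty":0.33},
  {"tx":0.05,"ty":0.49},
  {"tx":0.06,"ty":0.65},
  {"tx":0.08,"ty":0.82},
  {"tx":0.09,"ty":0.97},
  {"tx":0.09,"ty":0.97},
  {"tx":0.09,"ty":0.97},
])

```text
invalid input
```

Request:
arm_command([
  {"tx":0.02,"ty":0.16},
  {"tx":0.04,"ty":0.33},
  {"tx":0.06,"ty":0.49},
  {"tx":0.08,"ty":0.65},
  {"tx":0.1,"ty":0.82},
  {"tx":0.11,"ty":0.93},
  {"tx":0.11,"ty":0.93},
  {"tx":0.11,"ty":0.93},
])

```text
invalid input
```

Run:
```python
from h import *
s=get_state();print(s["t"],s["eef_pos"],np.degrees(s["ee_rot"]),s["force"],s["width"],s["q"])
Y=np.radians(-183);plan(((.4535,.3625,.14),Y),((.4535,.3625,.060),Y))
```

```text
1.9167 [ 0.42849271 -0.45146051  0.18944291] [1.79989825e+02 7.01095760e-02 1.77261536e+02] [-1.6053238  -0.05755075  0.14050193] 0.0526685059817789 [-4.98736330e-01  2.72429808e-01 -1.10679110e-01 -7.47595262e-04
 -1.18666358e+00 -1.11957530e+00]
shares [0.0556 3.2569 0.1978] twist 0.0015 rows 19.6
shares [0.   0.   0.32] twist -0.0 rows 1.9
```

Request:
arm_command([
  {"tx":-0.05,"ty":0.16,"tz":0,"twist":0},
  {"tx":-0.1,"ty":0.33,"tz":0,"twist":0},
  {"tx":-0.15,"ty":0.49,"tz":0,"twist":0},
  {"tx":-0.17,"ty":0.65,"tz":0,"twist":0},
  {"tx":-0.17,"ty":0.82,"tz":0,"twist":0},
  {"tx":-0.17,"ty":0.98,"tz":0,"twist":0},
  {"tx":-0.17,"ty":1,"tz":0,"twist":0},
  {"tx":-0.17,"ty":1,"tz":0,"twist":0},
])

```text
t: 2.58
eef_pos: [0.4806, -0.2051, 0.1899]
ee_rot: [3.141, 0.001, 3.094]
force: [-0.5, -0.6, -0.8]
width: 0.0525
gripper_force: 0.0
```

Request:
arm_command([
  {"tx":0.02,"ty":0.16,"tz":0,"twist":0},
  {"tx":0.03,"ty":0.33,"tz":0,"twist":0},
  {"tx":0.05,"ty":0.49,"tz":0,"twist":0},
  {"tx":0.06,"ty":0.65,"tz":0,"twist":0},
  {"tx":0.08,"ty":0.82,"tz":0,"twist":0},
  {"tx":0.09,"ty":0.98,"tz":0,"twist":0},
  {"tx":0.09,"ty":1,"tz":0,"twist":0},
  {"tx":0.09,"ty":1,"tz":0,"twist":0},
])

```text
t: 3.25
eef_pos: [0.471, 0.045, 0.1894]
ee_rot: [3.141, 0.0, 3.093]
force: [0.7, 0.0, -0.5]
width: 0.0526
gripper_force: 0.0
```

Request:
arm_command([
  {"tx":0.02,"ty":0.16,"tz":0,"twist":0},
  {"tx":0.04,"ty":0.33,"tz":0,"twist":0},
  {"tx":0.06,"ty":0.49,"tz":0,"twist":0},
  {"tx":0.08,"ty":0.65,"tz":0,"twist":0},
  {"tx":0.1,"ty":0.82,"tz":0,"twist":0},
  {"tx":0.12,"ty":0.98,"tz":0,"twist":0},
  {"tx":0.12,"ty":1,"tz":0,"twist":0},
  {"tx":0.12,"ty":1,"tz":0,"twist":0},
])

```text
t: 3.92
eef_pos: [0.4543, 0.2954, 0.1885]
ee_rot: [-3.14, -0.001, 3.091]
force: [-0.4, 0.5, -0.8]
width: 0.0526
gripper_force: 0.0
```

Run:
```python
from h import *
s=get_state();print(s["t"],s["eef_pos"],np.degrees(s["ee_rot"]),s["force"],s["width"],s["q"])
Y=np.radians(-183);plan(((.4535,.3625,.14),Y),((.4535,.3625,.060),Y))
```

```text
3.9167 [0.45430044 0.29537867 0.18854747] [-1.79936798e+02 -2.99580511e-02  1.77096518e+02] [-0.37867046  0.54401242 -0.81244845] 0.052613341576542225 [ 9.38434889e-01  1.41159938e-01 -2.82440097e-01  1.85497199e-04
 -1.14840524e+00 -2.55998239e+00]
shares [0.0168 0.268  0.1942] twist 0.0005 rows 2.0
shares [0.   0.   0.32] twist -0.0 rows 1.9
```

Request:
arm_command([
  {"tx":0.01,"ty":0.13,"tz":0,"twist":0},
  {"tx":0.017,"ty":0.268,"tz":0,"twist":0},
  {"tx":0.017,"ty":0.268,"tz":0.1,"twist":0},
  {"tx":0.017,"ty":0.268,"tz":0.22,"twist":0},
  {"tx":0.017,"ty":0.268,"tz":0.33,"twist":0},
  {"tx":0.017,"ty":0.268,"tz":0.43,"twist":0},
  {"tx":0.017,"ty":0.268,"tz":0.5,"twist":0},
  {"tx":0.017,"ty":0.268,"tz":0.514,"twist":0},
])

```text
t: 4.58
eef_pos: [0.4524, 0.3576, 0.0574]
ee_rot: [-3.137, -0.003, 3.087]
force: [0.3, -0.6, 0.5]
width: 0.0525
gripper_force: 0.0
```

Request:
arm_command([
  {"tx":0,"ty":0,"tz":0,"twist":0},
  {"tx":0,"ty":0,"tz":0,"twist":0},
  {"tx":0,"ty":0,"tz":0,"twist":0},
  {"tx":0,"ty":0,"tz":0,"twist":0},
  {"tx":0,"ty":0,"tz":0,"twist":0},
  {"tx":0,"ty":0,"tz":0,"twist":0},
  {"tx":0,"ty":0,"tz":0,"twist":0},
  {"tx":0,"ty":0,"tz":0,"twist":0},
], claw=0, grip_force=20)

```text
t: 5.25
eef_pos: [0.4528, 0.3619, 0.061]
ee_rot: [3.141, 0.0, 3.09]
force: [0.6, -0.6, -0.1]
width: 0.0046
gripper_force: 0.0
```

Run:
```python
from h import *
s=get_state();print(s["t"],s["eef_pos"],np.degrees(s["ee_rot"]),s["force"],s["width"],s["gripper_force"])
a=grab_frame("scene")[120:240,100:260,::-1];b=grab_frame("top")[190:280,100:220,::-1]
cv2.imwrite("pics/g.png",np.hstack([cv2.resize(a,(400,300)),cv2.resize(b,(400,300))]))
```

```text
5.25 [0.45278192 0.36189215 0.06101313] [1.79980008e+02 1.08247888e-02 1.77046017e+02] [ 0.55931629 -0.61279031 -0.06741488] 0.004585274641174326 0.0
```

View pics/g.png

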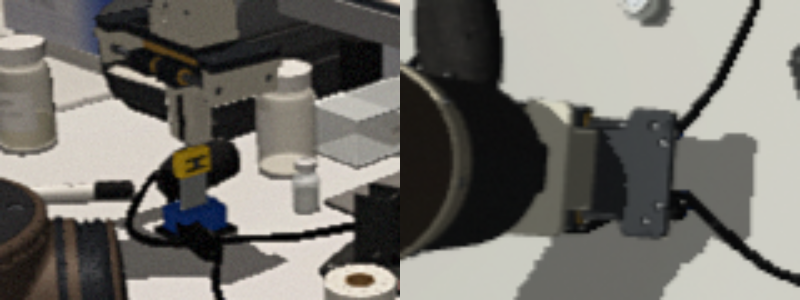

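The picture shows the fingers behind or above the handle, which sits at crop (192,161), with the opening nearly shut. That suggests they missed it, so I'll check the geometry.

Run:
```python
from h import *
s=get_state();print(s["t"],s["eef_pos"],s["width"],s["gripper_force"])
p=np.array(s["eef_pos"])
a=grab_frame("scene")[:,:,::-1];grab_frame("top")
sc=cv2.resize(a[140:215,130:230],(800,600),interpolation=cv2.INTER_CUBIC)
def mk(q,c):
    u=proj(q,"scene");cv2.circle(sc,tuple(int(v) for v in (u-[130,140]+.5)*8),5,c,2)
mk(p,(0,0,255));mk(p+[0,0,.019],(0,255,0));mk(p+[0,0,.066],(255,0,0));mk([.4535,.3625,.075],(255,0,255));mk([.4535,.3625,.03],(255,255,0))
cv2.imwrite("pics/g2.png",sc)
for n in("scene","top"):print(n,proj(p,n),[(round(r["score"],2),r["uv"]) for r in spot_point("gauge_grip",n)[:3]])
```

```text
5.35 [0.45272143 0.36179934 0.06082535] 0.001158858315116249 0.0
scene [176.7450251  190.12085268] [(0.52, [179.1, 184.5])]
top [153.67597129 238.18776904] []
```

View pics/g2.png

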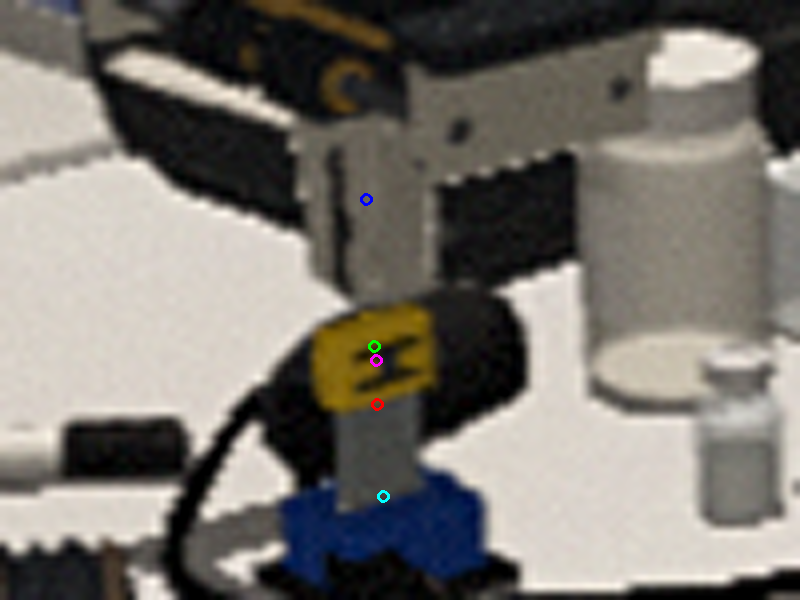

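The fingers closed on nothing. I'll raise the arm and compare the visible fingertip with the projected TCP.

Request:
arm_command([
  {"tx":0,"ty":0,"tz":-0.1,"twist":0},
  {"tx":0,"ty":0,"tz":-0.2,"twist":0},
  {"tx":0,"ty":0,"tz":-0.26,"twist":0},
  {"tx":0,"ty":0,"tz":-0.26,"twist":0},
  {"tx":0,"ty":0,"tz":-0.26,"twist":0},
  {"tx":0,"ty":0,"tz":-0.26,"twist":0},
  {"tx":0,"ty":0,"tz":-0.26,"twist":0},
  {"tx":0,"ty":0,"tz":-0.26,"twist":0},
])

```text
t: 6.22
eef_pos: [0.4524, 0.3612, 0.1248]
ee_rot: [-3.14, -0.001, 3.09]
force: [-0.2, 0.2, 0.4]
width: 0.0004
gripper_force: 0.0
```

Run:
```python
from h import *
s=get_state();print(s["t"],s["eef_pos"],s["ee_rot"],s["width"],s["gripper_force"])
p=np.array(s["eef_pos"])
a=grab_frame("scene")[:,:,::-1];b=grab_frame("top")[:,:,::-1]
sc=cv2.resize(a[120:220,130:210],(480,600),interpolation=cv2.INTER_CUBIC)
def mk(q,c):
    u=proj(q,"scene");cv2.circle(sc,tuple(int(v) for v in (u-[130,120]+.5)*6),4,c,1)
mk(p,(0,0,255));mk(p+[0,0,.019],(0,255,0));mk(p+[0,0,.066],(255,0,0))
for a1 in(-.018,.018):
  for b1 in(-.007,.007):
    for c1 in(-.013,.013): mk([.4535+a1,.3625+b1,.075+c1],(255,0,255))
tp=cv2.resize(b[200:270,120:200],(320,280),interpolation=cv2.INTER_CUBIC)
o=np.zeros((600,800,3),np.uint8);o[:,:480]=sc;o[:280,480:]=tp
cv2.imwrite("pics/g3.png",o)
```

```text
6.2167 [0.45241876 0.36124127 0.12477169] [-3.14017247e+00 -9.68127322e-04  3.08976361e+00] 0.0004063824225796423 0.0
```

View pics/g3.png

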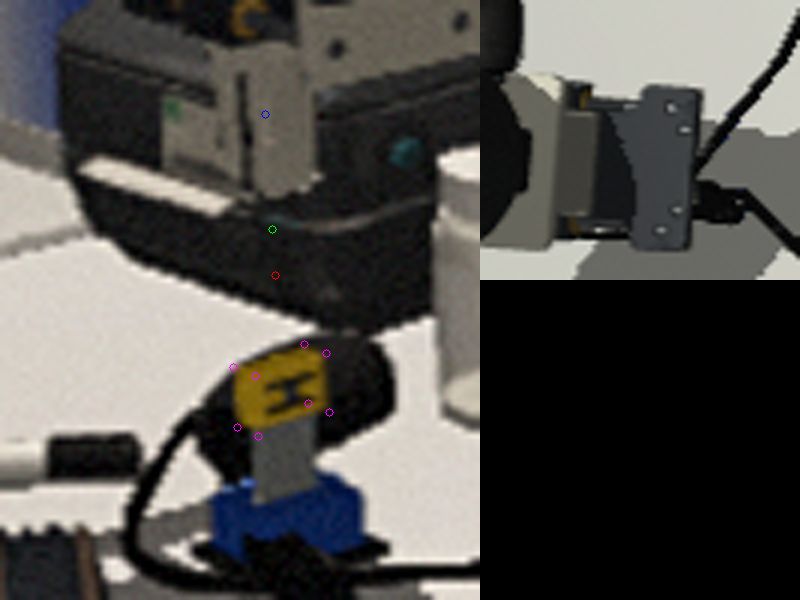

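Run:
```python
from h import *
p=np.array(get_state()["eef_pos"])
for z in(.12,.157,.19,.22,.25,.3):
    q=p.copy();q[2]=z;e=q-[0,.0965,0];print(z,proj(q,"top").round(1),"right end",proj(e,"top").round(1), "half-width 39mm px",(proj(q-[.039,0,0],"top")-proj(q,"top"))[1].round(1))
t=(130+275.5/6-.5,120+199/6-.5)
for z in(.125,.14,.15,.157,.165):print(z,atz(t,"scene",z).round(4))
```

```text
0.12 [146.  238.1] right end [189.2 238.9] half-width 39mm px 17.6
0.157 [140.6 238.1] right end [185.4 238.9] half-width 39mm px 18.3
0.19 [135.5 238. ] right end [181.8 238.8] half-width 39mm px 18.9
0.22 [130.5 237.9] right end [178.3 238.8] half-width 39mm px 19.5
0.25 [125.2 237.8] right end [174.6 238.7] half-width 39mm px 20.2
0.3 [115.5 237.7] right end [167.8 238.6] half-width 39mm px 21.4
0.125 [0.5108 0.4355 0.125 ]
0.14 [0.4836 0.3995 0.14  ]
0.15 [0.4655 0.3755 0.15  ]
0.157 [0.4528 0.3587 0.157 ]
0.165 [0.4384 0.3395 0.165 ]
```

Both views put the real fingertips about 32 mm above the reported TCP, with x and y close to right. This fits the fingers having closed just above the handle. I'll open and go down to a reported z of about 0.028, watching the force.

Request:
arm_command([
  {"tx":-0.01,"ty":0,"tz":0,"twist":0},
  {"tx":-0.01,"ty":0,"tz":0,"twist":0},
  {"tx":-0.01,"ty":0,"tz":0,"twist":0},
  {"tx":-0.01,"ty":0,"tz":0,"twist":0},
  {"tx":-0.01,"ty":0,"tz":0.05,"twist":0},
  {"tx":-0.01,"ty":0,"tz":0.1,"twist":0},
  {"tx":-0.01,"ty":0,"tz":0.12,"twist":0},
  {"tx":-0.01,"ty":0,"tz":0.12,"twist":0},
], claw=0.6)

```text
t: 6.98
eef_pos: [0.4547, 0.3608, 0.0945]
ee_rot: [-3.14, -0.001, 3.09]
force: [-0.4, 0.7, -0.1]
width: 0.0479
gripper_force: 0.0
```

Request:
arm_command([
  {"tx":0,"ty":0,"tz":0.04,"twist":0},
  {"tx":0,"ty":0,"tz":0.08,"twist":0},
  {"tx":0,"ty":0,"tz":0.12,"twist":0},
  {"tx":0,"ty":0,"tz":0.16,"twist":0},
  {"tx":0,"ty":0,"tz":0.2,"twist":0},
  {"tx":0,"ty":0,"tz":0.24,"twist":0},
  {"tx":0,"ty":0,"tz":0.27,"twist":0},
  {"tx":0,"ty":0,"tz":0.27,"twist":0},
])

```text
t: 7.65
eef_pos: [0.4545, 0.3605, 0.0261]
ee_rot: [-3.139, -0.002, 3.089]
force: [-0.7, -0.5, -0.2]
width: 0.0527
gripper_force: 0.0
```

Request:
arm_command([
  {"tx":0,"ty":0,"tz":0,"twist":0},
  {"tx":0,"ty":0,"tz":0,"twist":0},
  {"tx":0,"ty":0,"tz":0,"twist":0},
  {"tx":0,"ty":0,"tz":0,"twist":0},
  {"tx":0,"ty":0,"tz":0,"twist":0},
  {"tx":0,"ty":0,"tz":0,"twist":0},
  {"tx":0,"ty":0,"tz":0,"twist":0},
  {"tx":0,"ty":0,"tz":0,"twist":0},
], claw=0, grip_force=20)

```text
t: 8.32
eef_pos: [0.4556, 0.3627, 0.0287]
ee_rot: [3.14, 0.001, 3.09]
force: [-0.9, 3.2, 0.3]
width: 0.0147
gripper_force: 19.6
```

Run:
```python
from h import *
s=get_state();print(s["t"],s["eef_pos"],s["ee_rot"],s["width"],s["gripper_force"],s["force"],s["moment"])
a=grab_frame("scene")[:,:,::-1]
cv2.imwrite("pics/g4.png",cv2.resize(a[130:220,130:220],(600,600),interpolation=cv2.INTER_CUBIC))
```

```text
8.3167 [0.45563479 0.36267921 0.02865207] [3.13966667e+00 8.10904500e-04 3.08997682e+00] 0.014686412116445119 19.618531465530396 [-0.9108782   3.15314969  0.30078613] [1.32229749 0.21232592 0.02021923]
```

View pics/g4.png

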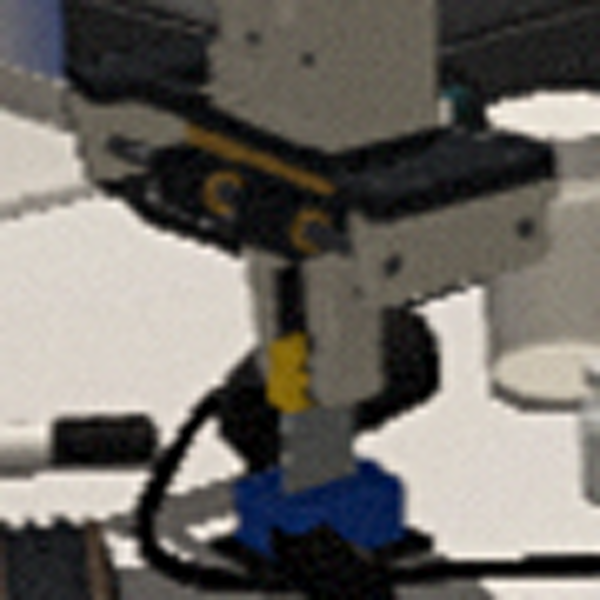

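The handle is gripped: width 14.7 mm, pad force 19.6 N. I'll lift it straight up, then carry it toward the reader.

Run:
```python
from h import *
Y=np.radians(173.5);Y0=get_state()["ee_rot"][2]
A=rd(-.085,.04,.15)+[.002,0,0];print(A)
p=np.array([.4556,.3627,.16]);B=p+(A-p)*.45;B2=p+(A-p)*.9
plan((p,Y0),(B,Y0),(B2,Y),(A,Y))
```

```text
[ 0.42987452 -0.17983485  0.15      ]
shares [ 2.000e-04  3.000e-04 -5.254e-01] twist -0.0 rows 3.1
shares [-0.0041 -0.9777  0.018 ] twist -0.0 rows 5.9
shares [-0.0041 -0.9777  0.018 ] twist 0.0197 rows 5.9
shares [-0.0143 -0.2168  0.004 ] twist -0.0 rows 1.3
```

Request:
arm_command([
  {"tx":0,"ty":0,"tz":-0.04,"twist":0},
  {"tx":0,"ty":0,"tz":-0.08,"twist":0},
  {"tx":0,"ty":0,"tz":-0.14,"twist":0},
  {"tx":0,"ty":0,"tz":-0.24,"twist":0},
  {"tx":0,"ty":0,"tz":-0.36,"twist":0},
  {"tx":0,"ty":0,"tz":-0.47,"twist":0},
  {"tx":0,"ty":0,"tz":-0.52,"twist":0},
  {"tx":0,"ty":0,"tz":-0.52,"twist":0},
])

```text
t: 9.03
eef_pos: [0.4566, 0.3621, 0.1632]
ee_rot: [3.138, 0.004, 3.09]
force: [0.4, 0.5, 0.7]
width: 0.0139
gripper_force: 20.0
```

Request:
arm_command([
  {"tx":0,"ty":-0.1,"tz":0,"twist":0},
  {"tx":0,"ty":-0.24,"tz":0,"twist":0},
  {"tx":0,"ty":-0.38,"tz":0,"twist":0},
  {"tx":0,"ty":-0.52,"tz":0,"twist":0},
  {"tx":0,"ty":-0.66,"tz":0,"twist":0},
  {"tx":0,"ty":-0.8,"tz":0,"twist":0},
  {"tx":0,"ty":-0.94,"tz":0,"twist":0},
  {"tx":0,"ty":-0.98,"tz":0,"twist":0},
])

```text
t: 9.7
eef_pos: [0.4404, 0.1124, 0.1582]
ee_rot: [-3.14, -0.002, 3.088]
force: [0.0, -0.7, -1.0]
width: 0.0137
gripper_force: 20.0
```

Request:
arm_command([
  {"tx":0,"ty":-0.1,"tz":0,"twist":0},
  {"tx":0,"ty":-0.24,"tz":0,"twist":0.01},
  {"tx":0,"ty":-0.38,"tz":0,"twist":0.02},
  {"tx":0,"ty":-0.52,"tz":0,"twist":0.02},
  {"tx":0,"ty":-0.66,"tz":0,"twist":0.02},
  {"tx":0,"ty":-0.8,"tz":0,"twist":0.02},
  {"tx":0,"ty":-0.94,"tz":0,"twist":0.02},
  {"tx":0,"ty":-0.98,"tz":0,"twist":0.02},
])

```text
t: 10.37
eef_pos: [0.4282, -0.1312, 0.1582]
ee_rot: [-3.141, -0.002, 3.025]
force: [0.9, -0.5, -0.4]
width: 0.0139
gripper_force: 20.0
```

Run:
```python
from h import *
s=get_state();print(s["t"],s["eef_pos"],s["ee_rot"],s["width"],s["gripper_force"],s["force"],tord(s["eef_pos"]))
Y=np.radians(173.5)
A=rd(-.072,.04,.1)+[.002,0,0];plan((A,Y),(A-[0,0,.06],Y))
```

```text
10.3667 [ 0.42818406 -0.13118805  0.15817261] [-3.14053081e+00 -1.93658223e-03  3.02483924e+00] 0.013875532782384613 19.997835159301758 [ 0.85365536 -0.46493393 -0.37659671] [-90.19942762  88.36913069 158.17261299]
shares [-0.0814 -0.1923  0.2327] twist -0.0011 rows 1.9
shares [0.   0.   0.24] twist -0.0 rows 1.4
```

Request:
arm_command([
  {"tx":-0.03,"ty":-0.08,"tz":0.04,"twist":0},
  {"tx":-0.06,"ty":-0.16,"tz":0.1,"twist":0},
  {"tx":-0.08,"ty":-0.192,"tz":0.18,"twist":0},
  {"tx":-0.08,"ty":-0.192,"tz":0.233,"twist":0},
  {"tx":-0.08,"ty":-0.192,"tz":0.233,"twist":0},
  {"tx":-0.08,"ty":-0.192,"tz":0.233,"twist":0},
  {"tx":-0.08,"ty":-0.192,"tz":0.233,"twist":0},
  {"tx":-0.08,"ty":-0.192,"tz":0.233,"twist":0},
])

```text
t: 11.03
eef_pos: [0.445, -0.1775, 0.1012]
ee_rot: [-3.142, 0.002, 3.028]
force: [0.5, -0.1, -0.8]
width: 0.0137
gripper_force: 20.0
```

Run:
```python
from h import *
s=get_state();print(s["t"],s["eef_pos"],s["ee_rot"],s["force"],tord(s["eef_pos"]))
g=np.array(s["eef_pos"])+[-.002,0,.0463]
a=grab_frame("scene")[:,:,::-1];sc=cv2.resize(a[210:330,310:450],(700,600),interpolation=cv2.INTER_CUBIC)
P=lambda q:tuple(int(v) for v in (proj(q,"scene")-[310,210]+.5)*5)
c,sn=np.cos(RP[2]),np.sin(RP[2])
def off(x,y,z):return g+[c*x-sn*y,sn*x+c*y,z]
for A,B in(((-.015,0,-.069),(.015,0,-.069)),((-.015,0,-.069),(-.015,0,-.013)),((.015,0,-.069),(.015,0,-.013)),((-.018,-.007,.013),(-.018,-.007,-.013)),((.018,-.007,.013),(.018,-.007,-.013))):cv2.line(sc,P(off(*A)),P(off(*B)),(255,0,255),1)
for y in(.04,-.04):cv2.line(sc,P(rd(-.1,y,.012)),P(rd(-.037,y,.012)),(0,255,255),1);cv2.line(sc,P(rd(-.03,y,.052)),P(rd(.05,y,.052)),(0,255,255),1)
cv2.imwrite("pics/m.png",sc)
print([(round(r["score"],2),r["uv"]) for r in spot_point("gauge_grip","scene")[:2]],proj(g,"scene"))
```

```text
11.0333 [ 0.44495534 -0.17745044  0.10117414] [-3.14155515e+00  1.60283844e-03  3.02782483e+00] [ 0.50480883 -0.11713846 -0.80226404] [-68.29889818  44.30269205 101.17414042]
[(0.82, [360.4, 230.4]), (0.2, [177.3, 210.4])] [362.74540564 229.57845826]
```

View pics/m.png

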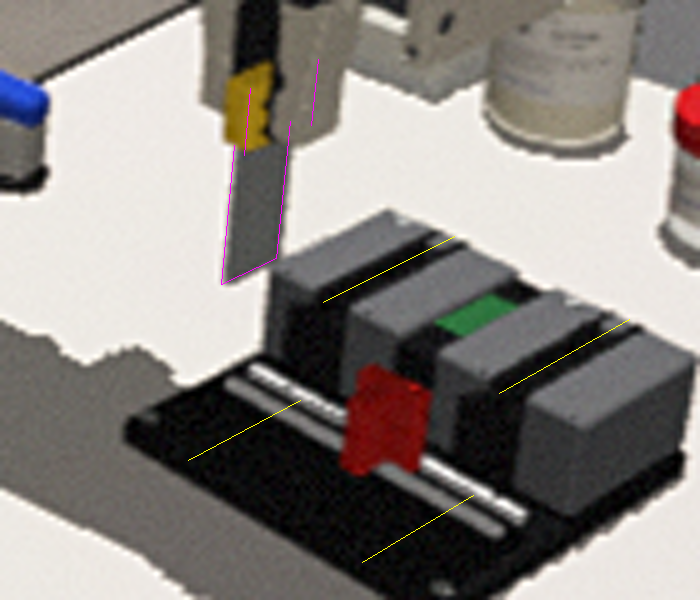

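The predicted blade outline fits the picture within about 1 px (bottom at (222,283)–(277,258)), which confirms the TCP height offset. I'll lower it to sliding height in front of the left channel.

Run:
```python
from h import *
s=get_state();print(s["t"],s["eef_pos"],tord(s["eef_pos"]))
Y=np.radians(173.5)
A=rd(-.066,.04,.040)+[.002,0,0];plan((A,Y))
```

```text
11.1333 [ 0.44492341 -0.17740558  0.10104199] [-68.33570139  44.34365053 101.04199039]
shares [-0.0173 -0.0165  0.2442] twist -0.0001 rows 1.5
```

Request:
arm_command([
  {"tx":-0.017,"ty":-0.0165,"tz":0.04,"twist":0},
  {"tx":-0.017,"ty":-0.0165,"tz":0.09,"twist":0},
  {"tx":-0.017,"ty":-0.0165,"tz":0.14,"twist":0},
  {"tx":-0.017,"ty":-0.0165,"tz":0.18,"twist":0},
  {"tx":-0.017,"ty":-0.0165,"tz":0.22,"twist":0},
  {"tx":-0.017,"ty":-0.0165,"tz":0.244,"twist":0},
  {"tx":-0.017,"ty":-0.0165,"tz":0.244,"twist":0},
  {"tx":-0.017,"ty":-0.0165,"tz":0.244,"twist":0},
])

```text
t: 11.8
eef_pos: [0.448, -0.1824, 0.0388]
ee_rot: [-3.141, -0.001, 3.027]
force: [-0.7, -0.2, -1.5]
width: 0.0138
gripper_force: 20.0
```

Run:
```python
from h import *
s=get_state();print(s["t"],s["eef_pos"],np.degrees(s["ee_rot"]),tord(s["eef_pos"]-np.array([.002,0,0])),s["force"],s["moment"])
Y=np.radians(173.5)
A=rd(-.036,.04,.040)+[.002,0,0];plan((A,Y))
print([(round(r["score"],2),r["uv"]) for r in (grab_frame("scene"),spot_point("gauge_grip","scene"))[1][:2]],proj(get_state()["eef_pos"]+np.array([-.002,0,.0463]),"scene"))
```

```text
11.8 [ 0.44803792 -0.18240599  0.03878691] [-1.79989089e+02 -3.95142677e-02  1.73443626e+02] [-66.66229756  39.50154201  38.78691257] [-0.65485008 -0.19336849 -1.54743864] [-0.03636754 -0.03658876 -0.00370101]
shares [-0.1226  0.0021 -0.0049] twist -0.0003 rows 0.7
[(0.78, [365.9, 262.0])] [363.17204289 260.48606731]
```

Request:
arm_command([
  {"tx":-0.02,"ty":0,"tz":0,"twist":0},
  {"tx":-0.04,"ty":0,"tz":0,"twist":0},
  {"tx":-0.06,"ty":0,"tz":0,"twist":0},
  {"tx":-0.08,"ty":0,"tz":0,"twist":0},
  {"tx":-0.1,"ty":0,"tz":0,"twist":0},
  {"tx":-0.12,"ty":0,"tz":0,"twist":0},
  {"tx":-0.135,"ty":0,"tz":0,"twist":0},
  {"tx":-0.135,"ty":0,"tz":0,"twist":0},
])

```text
t: 12.57
eef_pos: [0.4818, -0.1855, 0.0384]
ee_rot: [3.141, -0.001, 3.027]
force: [-0.3, 4.6, -1.6]
width: 0.0137
gripper_force: 20.0
```

Run:
```python
from h import *
s=get_state();print(s["t"],s["eef_pos"],np.degrees(s["ee_rot"]),tord(s["eef_pos"]-np.array([.002,0,0])),s["force"],s["moment"])
```

```text
12.5667 [ 0.48177112 -0.18551964  0.0384168 ] [ 1.79952061e+02 -7.83887737e-02  1.73415205e+02] [-32.79345914  40.22662008  38.41679723] [-0.32633952  4.60360886 -1.56422241] [1.91187243 0.17275168 0.00203495]
```

Request:
arm_command([
  {"tx":0,"ty":0.003,"tz":0,"twist":0},
  {"tx":0,"ty":0.006,"tz":0,"twist":0},
  {"tx":0,"ty":0.006,"tz":0,"twist":0},
  {"tx":0,"ty":0.006,"tz":0,"twist":0},
  {"tx":0,"ty":0.006,"tz":0,"twist":0},
  {"tx":0,"ty":0.006,"tz":0,"twist":0},
  {"tx":0,"ty":0.006,"tz":0,"twist":0},
  {"tx":0,"ty":0.006,"tz":0,"twist":0},
])

```text
t: 13.23
eef_pos: [0.4818, -0.1847, 0.0391]
ee_rot: [-3.142, 0.0, 3.027]
force: [0.0, -0.3, -1.3]
width: 0.0136
gripper_force: 20.0
```

Request:
arm_command([
  {"tx":-0.004,"ty":0,"tz":0,"twist":0},
  {"tx":-0.008,"ty":0,"tz":0,"twist":0},
  {"tx":-0.012,"ty":0,"tz":0,"twist":0},
  {"tx":-0.016,"ty":0,"tz":0,"twist":0},
  {"tx":-0.02,"ty":0,"tz":0,"twist":0},
  {"tx":-0.02,"ty":0,"tz":0,"twist":0},
  {"tx":-0.02,"ty":0,"tz":0,"twist":0},
  {"tx":-0.02,"ty":0,"tz":0,"twist":0},
])

```text
t: 13.9
eef_pos: [0.4867, -0.1852, 0.039]
ee_rot: [-3.142, -0.0, 3.027]
force: [-0.5, 0.4, -0.3]
width: 0.0141
gripper_force: 20.0
```

Centred. I'll advance in small steps.

Request:
arm_command([
  {"tx":-0.004,"ty":0,"tz":0,"twist":0},
  {"tx":-0.008,"ty":0,"tz":0,"twist":0},
  {"tx":-0.012,"ty":0,"tz":0,"twist":0},
  {"tx":-0.016,"ty":0,"tz":0,"twist":0},
  {"tx":-0.02,"ty":0,"tz":0,"twist":0},
  {"tx":-0.02,"ty":0,"tz":0,"twist":0},
  {"tx":-0.02,"ty":0,"tz":0,"twist":0},
  {"tx":-0.02,"ty":0,"tz":0,"twist":0},
])

```text
t: 14.57
eef_pos: [0.4916, -0.1858, 0.039]
ee_rot: [3.142, -0.0, 3.027]
force: [1.3, 0.4, -0.5]
width: 0.014
gripper_force: 20.0
```

Request:
arm_command([
  {"tx":-0.003,"ty":0,"tz":0,"twist":0},
  {"tx":-0.006,"ty":0,"tz":0,"twist":0},
  {"tx":-0.009,"ty":0,"tz":0,"twist":0},
  {"tx":-0.012,"ty":0,"tz":0,"twist":0},
  {"tx":-0.016,"ty":0,"tz":0,"twist":0},
  {"tx":-0.016,"ty":0,"tz":0,"twist":0},
  {"tx":-0.016,"ty":0,"tz":0,"twist":0},
  {"tx":-0.016,"ty":0,"tz":0,"twist":0},
])

```text
t: 15.23
eef_pos: [0.4956, -0.1863, 0.039]
ee_rot: [3.142, -0.0, 3.027]
force: [0.5, -0.6, -0.2]
width: 0.014
gripper_force: 20.0
```

Request:
arm_command([
  {"tx":-0.003,"ty":0,"tz":0,"twist":0},
  {"tx":-0.006,"ty":0,"tz":0,"twist":0},
  {"tx":-0.009,"ty":0,"tz":0,"twist":0},
  {"tx":-0.012,"ty":0,"tz":0,"twist":0},
  {"tx":-0.016,"ty":0,"tz":0,"twist":0},
  {"tx":-0.016,"ty":0,"tz":0,"twist":0},
  {"tx":-0.016,"ty":0,"tz":0,"twist":0},
  {"tx":-0.016,"ty":0,"tz":0,"twist":0},
])

```text
t: 15.9
eef_pos: [0.4996, -0.1867, 0.039]
ee_rot: [-3.142, -0.0, 3.027]
force: [1.1, -0.7, -0.9]
width: 0.0138
gripper_force: 20.0
```

Run:
```python
from h import *
s=get_state();print(s["t"],tord(s["eef_pos"]-np.array([.002,0,0])),s["force"],s["moment"],s["gripper_force"])
```

```text
15.9 [-14.91550583  41.02632369  38.99514955] [ 1.10054368 -0.67251095 -0.94555765] [-0.07141293  0.02119641 -0.03883742] 19.982786178588867
```

No jam at x ≈ -15 mm, which is well past -24 mm. I'll keep going with care.

Request:
arm_command([
  {"tx":-0.006,"ty":0,"tz":0,"twist":0},
  {"tx":-0.012,"ty":0,"tz":0,"twist":0},
  {"tx":-0.018,"ty":0,"tz":0,"twist":0},
  {"tx":-0.024,"ty":0,"tz":0,"twist":0},
  {"tx":-0.03,"ty":0,"tz":0,"twist":0},
  {"tx":-0.036,"ty":0,"tz":0,"twist":0},
  {"tx":-0.04,"ty":0,"tz":0,"twist":0},
  {"tx":-0.04,"ty":0,"tz":0,"twist":0},
])

```text
t: 16.57
eef_pos: [0.5098, -0.1879, 0.039]
ee_rot: [-3.142, 0.0, 3.027]
force: [0.5, 1.0, 0.7]
width: 0.0138
gripper_force: 20.0
```

Request:
arm_command([
  {"tx":-0.01,"ty":0,"tz":0,"twist":0},
  {"tx":-0.02,"ty":0,"tz":0,"twist":0},
  {"tx":-0.03,"ty":0,"tz":0,"twist":0},
  {"tx":-0.04,"ty":0,"tz":0,"twist":0},
  {"tx":-0.05,"ty":0,"tz":0,"twist":0},
  {"tx":-0.06,"ty":0,"tz":0,"twist":0},
  {"tx":-0.06,"ty":0,"tz":0,"twist":0},
  {"tx":-0.06,"ty":0,"tz":0,"twist":0},
])

```text
t: 17.23
eef_pos: [0.5246, -0.1896, 0.0389]
ee_rot: [3.142, -0.0, 3.027]
force: [-0.3, -0.8, -0.8]
width: 0.014
gripper_force: 20.0
```

Run:
```python
from h import *
s=get_state();print(s["t"],tord(s["eef_pos"]-np.array([.002,0,0])),s["force"],s["moment"],s["gripper_force"])
```

```text
17.2333 [10.17766039 41.0395529  38.91464273] [-0.31968124 -0.79970794 -0.79267693] [-0.06133241 -0.01565264  0.03711948] 19.98268872499466
```

Request:
arm_command([
  {"tx":-0.006,"ty":0,"tz":0,"twist":0},
  {"tx":-0.012,"ty":0,"tz":0,"twist":0},
  {"tx":-0.018,"ty":0,"tz":0,"twist":0},
  {"tx":-0.024,"ty":0,"tz":0.004,"twist":0},
  {"tx":-0.03,"ty":0,"tz":0.008,"twist":0},
  {"tx":-0.036,"ty":0,"tz":0.012,"twist":0},
  {"tx":-0.04,"ty":0,"tz":0.013,"twist":0},
  {"tx":-0.04,"ty":0,"tz":0.013,"twist":0},
])

```text
t: 17.9
eef_pos: [0.5344, -0.1908, 0.0356]
ee_rot: [-3.142, -0.0, 3.027]
force: [0.3, 0.4, -0.5]
width: 0.0137
gripper_force: 20.0
```

Request:
arm_command([
  {"tx":-0.002,"ty":0,"tz":0.001,"twist":0},
  {"tx":-0.004,"ty":0,"tz":0.002,"twist":0},
  {"tx":-0.006,"ty":0,"tz":0.003,"twist":0},
  {"tx":-0.008,"ty":0,"tz":0.004,"twist":0},
  {"tx":-0.01,"ty":0,"tz":0.004,"twist":0},
  {"tx":-0.01,"ty":0,"tz":0.004,"twist":0},
  {"tx":-0.01,"ty":0,"tz":0.004,"twist":0},
  {"tx":-0.01,"ty":0,"tz":0.004,"twist":0},
])

```text
t: 18.57
eef_pos: [0.5366, -0.191, 0.0354]
ee_rot: [-3.142, -0.0, 3.027]
force: [-3.9, 1.6, 8.0]
width: 0.0136
gripper_force: 20.0
```

The left channel takes the gauge: it is home against the stop and the floor. I'll release it and go straight up.

Request:
arm_command([
  {"tx":0,"ty":0,"tz":0,"twist":0},
  {"tx":0,"ty":0,"tz":0,"twist":0},
  {"tx":0,"ty":0,"tz":0,"twist":0},
  {"tx":0,"ty":0,"tz":0,"twist":0},
  {"tx":0,"ty":0,"tz":0,"twist":0},
  {"tx":0,"ty":0,"tz":0,"twist":0},
  {"tx":0,"ty":0,"tz":0,"twist":0},
  {"tx":0,"ty":0,"tz":0,"twist":0},
], claw=0.45)

```text
t: 19.23
eef_pos: [0.5369, -0.191, 0.0347]
ee_rot: [-3.142, -0.0, 3.027]
force: [-0.0, 0.1, -0.3]
width: 0.0394
gripper_force: 0.0
```

Request:
arm_command([
  {"tx":0,"ty":0,"tz":-0.03,"twist":0},
  {"tx":0,"ty":0,"tz":-0.08,"twist":0},
  {"tx":0,"ty":0,"tz":-0.14,"twist":0},
  {"tx":0,"ty":0,"tz":-0.2,"twist":0},
  {"tx":0,"ty":0,"tz":-0.26,"twist":0},
  {"tx":0,"ty":0,"tz":-0.28,"twist":0},
  {"tx":0,"ty":0,"tz":-0.28,"twist":0},
  {"tx":0,"ty":0,"tz":-0.28,"twist":0},
])

```text
t: 19.9
eef_pos: [0.5368, -0.1909, 0.1047]
ee_rot: [3.141, 0.0, 3.027]
force: [0.1, -1.0, -0.7]
width: 0.0395
gripper_force: 0.0
```

Run:
```python
from h import *
s=get_state();print(s["t"],s["eef_pos"],tord(s["eef_pos"]),s["force"],s["width"])
Y=np.radians(173.5);A=rd(-.064,.037,.105);plan((A,Y),(A*[1,1,0]+[0,0,-.002],Y))
```

```text
19.9 [ 0.53677547 -0.19093689  0.10469105] [ 24.45770008  41.29726435 104.69105022] [ 0.09373447 -0.96117003 -0.67446781] 0.03949863083660108
shares [ 0.3538 -0.0177 -0.0012] twist -0.0004 rows 2.1
shares [0.    0.    0.428] twist -0.0 rows 2.6
```

Request:
arm_command([
  {"tx":0.08,"ty":-0.018,"tz":0,"twist":0},
  {"tx":0.16,"ty":-0.018,"tz":0,"twist":0},
  {"tx":0.24,"ty":-0.018,"tz":0,"twist":0},
  {"tx":0.32,"ty":-0.018,"tz":0,"twist":0},
  {"tx":0.354,"ty":-0.018,"tz":0,"twist":0},
  {"tx":0.354,"ty":-0.018,"tz":0,"twist":0},
  {"tx":0.354,"ty":-0.018,"tz":0,"twist":0},
  {"tx":0.354,"ty":-0.018,"tz":0,"twist":0},
], claw=0)

```text
t: 20.57
eef_pos: [0.4493, -0.1854, 0.1046]
ee_rot: [-3.141, 0.0, 3.027]
force: [0.9, 0.3, 0.6]
width: 0.0007
gripper_force: 0.0
```

Request:
arm_command([
  {"tx":0,"ty":0,"tz":0.06,"twist":0},
  {"tx":0,"ty":0,"tz":0.12,"twist":0},
  {"tx":0,"ty":0,"tz":0.18,"twist":0},
  {"tx":0,"ty":0,"tz":0.2,"twist":0},
  {"tx":0,"ty":0,"tz":0.2,"twist":0},
  {"tx":0,"ty":0,"tz":0.2,"twist":0},
  {"tx":0,"ty":0,"tz":0.2,"twist":0},
  {"tx":0,"ty":0,"tz":0.2,"twist":0},
])

```text
t: 21.23
eef_pos: [0.4492, -0.1854, 0.0555]
ee_rot: [3.142, 0.001, 3.027]
force: [-0.0, 0.6, -0.2]
width: 0.0006
gripper_force: 0.0
```

Run:
```python
from h import *
s=get_state();print(s["t"],s["eef_pos"],tord(s["eef_pos"]),s["force"],s["width"])
Y=np.radians(173.5);A=rd(-.064,.037,-.002);plan((A,Y),(rd(-.064,-.013,-.002),Y))
a=grab_frame("scene")[:,:,::-1];cv2.imwrite("pics/p.png",cv2.resize(a[210:330,310:450],(700,600),interpolation=cv2.INTER_CUBIC))
```

```text
21.2333 [ 0.44924889 -0.18541667  0.05552278] [-63.13115103  36.87370588  55.52277514] [-0.01922572  0.5607839  -0.2208543 ] 0.0005577370136355202
shares [0.0035 0.0005 0.2301] twist -0.0003 rows 1.4
shares [ 0.  -0.2 -0. ] twist -0.0 rows 1.2
```

View pics/p.png

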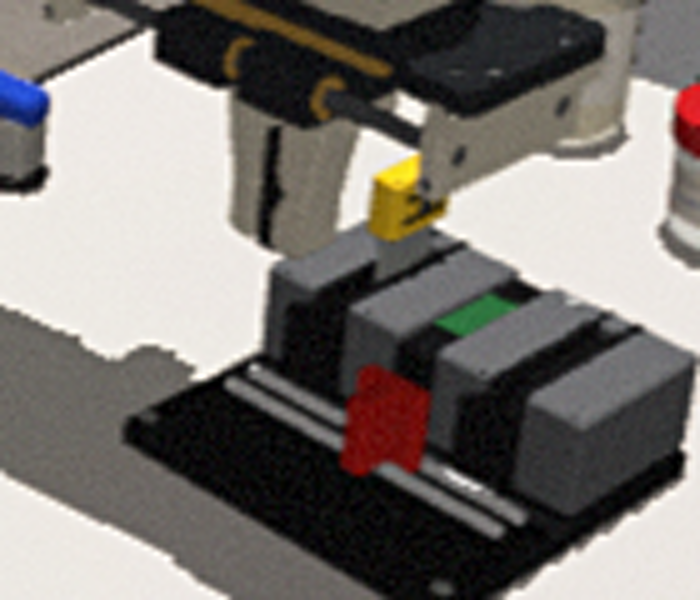

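The gauge stands home in the left channel with its handle at (405,200). The red shutter is still in the middle at (388,420) and the shut fingers are up-left of it at (290,240). I'll go down beside the tab.

Request:
arm_command([
  {"tx":0,"ty":0,"tz":0.03,"twist":0},
  {"tx":0,"ty":0,"tz":0.07,"twist":0},
  {"tx":0,"ty":0,"tz":0.11,"twist":0},
  {"tx":0,"ty":0,"tz":0.15,"twist":0},
  {"tx":0,"ty":0,"tz":0.19,"twist":0},
  {"tx":0,"ty":0,"tz":0.22,"twist":0},
  {"tx":0,"ty":0,"tz":0.23,"twist":0},
  {"tx":0,"ty":0,"tz":0.23,"twist":0},
])

```text
t: 21.95
eef_pos: [0.448, -0.1854, -0.0034]
ee_rot: [-3.141, -0.001, 3.027]
force: [-0.2, 0.1, 0.8]
width: 0.0003
gripper_force: 0.0
```

Request:
arm_command([
  {"tx":0,"ty":-0.02,"tz":0,"twist":0},
  {"tx":0,"ty":-0.035,"tz":0,"twist":0},
  {"tx":0,"ty":-0.05,"tz":0,"twist":0},
  {"tx":0,"ty":-0.065,"tz":0,"twist":0},
  {"tx":0,"ty":-0.08,"tz":0,"twist":0},
  {"tx":0,"ty":-0.09,"tz":0,"twist":0},
  {"tx":0,"ty":-0.1,"tz":0,"twist":0},
  {"tx":0,"ty":-0.1,"tz":0,"twist":0},
])

```text
t: 22.62
eef_pos: [0.4456, -0.2106, -0.0027]
ee_rot: [-3.142, 0.0, 3.027]
force: [-0.1, -0.3, 0.1]
width: 0.0006
gripper_force: 0.0
```

```bash
cat > red.py <<'E'
from h import *
s=get_state();print(s["t"],tord(s["eef_pos"]),s["force"])
im=grab_frame("scene");hsv=cv2.cvtColor(im,cv2.COLOR_RGB2HSV);m=cv2.inRange(hsv,(0,150,60),(8,255,255))|cv2.inRange(hsv,(172,150,60),(180,255,255))
m[:270]=0;m[350:]=0;m[:,:350]=0;m[:,440:]=0
v,u=np.nonzero(m);c=np.array([u.mean(),v.mean()]);print("red",len(u),u.min(),u.max(),v.min(),v.max(),c,"tab z31 est",tord(atz(c,"scene",.031)))
for y in(0,-.034,-.04):print(y,proj(rd(-.05,y,.031),"scene"))
hy=cv2.inRange(hsv,(20,120,80),(35,255,255));hy[:230]=0;hy[280:]=0;hy[:,:370]=0;hy[:,410:]=0
v,u=np.nonzero(hy);print("yellow",len(u),u.mean(),v.mean(),"expected",proj(rd(.023,.04,.081),"scene"))
E
python3 red.py
```

```text
22.6167 [-63.86180003  11.41174605  -2.66610307] [-0.06877059 -0.27231631  0.09375056]
red 282 380 397 284 305 [388.78014184 295.5177305 ] tab z31 est [-49.76358773 -12.75244515  31.        ]
0 [383.08428047 292.52396214]
-0.034 [398.27353616 300.7509911 ]
-0.04 [401.02963567 302.24379041]
yellow 22 381.6363636363636 256.8181818181818 expected [393.4737856  247.86866319]
```

Request:
arm_command([
  {"tx":0,"ty":-0.01,"tz":0,"twist":0},
  {"tx":0,"ty":-0.02,"tz":0,"twist":0},
  {"tx":0,"ty":-0.03,"tz":0,"twist":0},
  {"tx":0,"ty":-0.04,"tz":0,"twist":0},
  {"tx":0,"ty":-0.05,"tz":0,"twist":0},
  {"tx":0,"ty":-0.06,"tz":0,"twist":0},
  {"tx":0,"ty":-0.07,"tz":0,"twist":0},
  {"tx":0,"ty":-0.08,"tz":0,"twist":0},
])

```text
t: 23.33
eef_pos: [0.4433, -0.2303, -0.0027]
ee_rot: [-3.142, -0.0, 3.027]
force: [-0.1, 1.8, 0.6]
width: 0.0006
gripper_force: 0.7
```

```bash
python3 red.py
```

```text
23.3333 [-63.9871662   -8.4476268   -2.73836685] [-0.10422743  1.75881766  0.61449438]
red 289 389 406 289 310 [397.68512111 300.37024221] tab z31 est [-49.84157414 -32.59148938  31.        ]
0 [383.08428047 292.52396214]
-0.034 [398.27353616 300.7509911 ]
-0.04 [401.02963567 302.24379041]
yellow 36 385.3888888888889 258.1666666666667 expected [393.4737856  247.86866319]
```

Request:
arm_command([
  {"tx":0,"ty":-0.01,"tz":0,"twist":0},
  {"tx":0,"ty":-0.02,"tz":0,"twist":0},
  {"tx":0,"ty":-0.03,"tz":0,"twist":0},
  {"tx":0,"ty":-0.04,"tz":0,"twist":0},
  {"tx":0,"ty":-0.05,"tz":0,"twist":0},
  {"tx":0,"ty":-0.06,"tz":0,"twist":0},
  {"tx":0,"ty":-0.06,"tz":0,"twist":0},
  {"tx":0,"ty":-0.06,"tz":0,"twist":0},
])

```text
t: 24.05
eef_pos: [0.4421, -0.2406, -0.0028]
ee_rot: [3.137, 0.001, 3.026]
force: [0.5, 37.7, 11.8]
width: 0.0003
gripper_force: 19.2
```

Request:
arm_command([
  {"tx":0,"ty":-0.004,"tz":0,"twist":0},
  {"tx":0,"ty":-0.008,"tz":0,"twist":0},
  {"tx":0,"ty":-0.012,"tz":0,"twist":0},
  {"tx":0,"ty":-0.014,"tz":0,"twist":0},
  {"tx":0,"ty":-0.014,"tz":0,"twist":0},
  {"tx":0,"ty":-0.014,"tz":0,"twist":0},
  {"tx":0,"ty":-0.014,"tz":0,"twist":0},
  {"tx":0,"ty":-0.014,"tz":0,"twist":0},
])

```text
t: 24.72
eef_pos: [0.4421, -0.2414, -0.0027]
ee_rot: [3.134, 0.001, 3.026]
force: [2.3, 59.2, 18.0]
width: -0.0
gripper_force: 29.8
```

```bash
python3 red.py
```

```text
24.7167 [-63.94249369 -19.58603094  -2.74604303] [ 2.32322853 59.21801916 18.02383086]
red 284 393 411 292 313 [402.05985915 302.97535211] tab z31 est [-50.43990739 -42.56077059  31.        ]
0 [383.08428047 292.52396214]
-0.034 [398.27353616 300.7509911 ]
-0.04 [401.02963567 302.24379041]
yellow 32 387.03125 259.96875 expected [393.4737856  247.86866319]
```

End stop reached. I'll back off, then compare the red pixels with the starting picture.

Request:
arm_command([
  {"tx":0,"ty":0.02,"tz":0,"twist":0},
  {"tx":0,"ty":0.05,"tz":0,"twist":0},
  {"tx":0,"ty":0.09,"tz":0,"twist":0},
  {"tx":0,"ty":0.12,"tz":-0.05,"twist":0},
  {"tx":0,"ty":0.12,"tz":-0.15,"twist":0},
  {"tx":0,"ty":0.12,"tz":-0.28,"twist":0},
  {"tx":0,"ty":0.12,"tz":-0.42,"twist":0},
  {"tx":0,"ty":0.12,"tz":-0.5,"twist":0},
])

```text
t: 25.43
eef_pos: [0.4458, -0.2193, 0.1258]
ee_rot: [-3.14, 0.003, 3.027]
force: [1.0, -0.1, 0.1]
width: 0.0004
gripper_force: 0.0
```

Request:
arm_command([
  {"tx":0.1,"ty":0,"tz":-0.1,"twist":0},
  {"tx":0.2,"ty":0,"tz":-0.2,"twist":0},
  {"tx":0.2,"ty":0.1,"tz":-0.2,"twist":0},
  {"tx":0.2,"ty":0.25,"tz":-0.2,"twist":0},
  {"tx":0.2,"ty":0.4,"tz":-0.2,"twist":0},
  {"tx":0.2,"ty":0.55,"tz":-0.2,"twist":0},
  {"tx":0.2,"ty":0.7,"tz":-0.2,"twist":0},
  {"tx":0.2,"ty":0.7,"tz":-0.2,"twist":0},
])

```text
t: 26.1
eef_pos: [0.416, -0.0347, 0.1727]
ee_rot: [3.141, 0.002, 3.031]
force: [0.2, -0.8, 0.6]
width: 0.0003
gripper_force: 0.0
```

```bash
python3 red.py
python3 - <<'E'
from h import *
def redc(im,box):
    h=cv2.cvtColor(im,cv2.COLOR_BGR2HSV);m=cv2.inRange(h,(0,150,60),(8,255,255))|cv2.inRange(h,(172,150,60),(180,255,255));l,t,r,b=box
    v,u=np.nonzero(m[t:b,l:r]);return len(u),np.array([u.mean()+l,v.mean()+t]) if len(u) else None
now=grab_frame("top")[:,:,::-1]; s=get_state();print(s["t"],s["eef_pos"],s["force"])
for n,i in(("0",cv2.imread("pics/top0.png")),("now",now)):
    k,c=redc(i,(370,225,440,260));print(n,k,c,tord(atz(c,"top",.046)) if c is not None else "")
print("scene0",redc(cv2.imread("pics/scene0.png"),(350,270,440,350)))
h=cv2.cvtColor(now,cv2.COLOR_BGR2HSV);m=cv2.inRange(h,(20,100,70),(35,255,255));m[:,:360]=0;m[:,440:]=0
v,u=np.nonzero(m);print("yellow",len(u),[tord(atz((u.mean(),v.mean()),"top",.09))] if len(u) else "")
for n in("stapler","label_roll","stamp","vial"):
    r=spot_point(n,"top");print(n,[(round(x["score"],2),atz(x["uv"],"top",0).round(3)) for x in r[:1]])
E
```

```text
26.1 [-113.23154941  182.83156765  172.69481539] [ 0.15660582 -0.81094633  0.64015607]
red 319 393 411 290 312 [401.59874608 301.48902821] tab z31 est [-47.29379908 -39.19356174  31.        ]
0 [383.08428047 292.52396214]
-0.034 [398.27353616 300.7509911 ]
-0.04 [401.02963567 302.24379041]
yellow 191 391.130890052356 248.4973821989529 expected [393.4737856  247.86866319]
26.2 [ 0.41503189 -0.03793233  0.17229916] [-0.36754521 -0.02128415  0.10073027]
0 82 [404.91463415 241.47560976] [-51.80840732  -5.69520837  46.        ]
now 100 [418.05 243.47] [-52.43201596 -36.64627063  46.        ]
scene0 (305, array([386.55081967, 293.59016393]))
yellow 109 [array([16.90411434, 40.40220245, 90.        ])]
stapler [(0.76, array([0.553, 0.069, 0.   ]))]
label_roll [(0.9, array([0.414, 0.106, 0.   ]))]
stamp []
vial [(0.69, array([0.564, 0.327, 0.   ]))]
```

Run:
```python
from h import *
def box(x0,x1,y0,y1,z0,z1):return [(x,y,z) for x in(x0,x1) for y in(y0,y1) for z in(z0,z1)]
def sil(bs,cam):
    m=np.zeros((420*4,560*4),np.uint8)
    for b in bs:
        P=np.array([(proj(rd(*q),cam)+.5)*4 for q in b]);cv2.fillConvexPoly(m,cv2.convexHull(P.astype(np.int32)),255)
    return cv2.resize(m,(560,420),interpolation=cv2.INTER_AREA)>127
for cam,roi in(("scene",(350,230,440,350)),("top",(360,180,445,262))):
    h=cv2.cvtColor(grab_frame(cam),cv2.COLOR_RGB2HSV);k=np.zeros((420,560),bool);l,t,r,b=roi;k[t:b,l:r]=1
    R=((cv2.inRange(h,(0,120,50),(8,255,255))|cv2.inRange(h,(172,120,50),(180,255,255)))>0)&k
    Y=(cv2.inRange(h,(18,80,50),(38,255,255))>0)&k
    iou=lambda a,b:(a&b).sum()/(a|b).sum()
    print(cam,"shutter",max((iou(R,sil([box(-.067,-.05,s-.005,s+.005,.015,.046),box(-.05,-.041,s-.014,s+.014,.015,.046)],cam)),s) for s in np.arange(-.05,-.025,.001)))
    print(cam,"gauge",max((iou(Y,sil([box(x-.018,x+.018,y-.007,y+.007,z-.013,z+.013)],cam)),x,y,z) for x in np.arange(.006,.032,.002) for y in np.arange(.034,.047,.002) for z in(.081,)))
```

```text
scene shutter (np.float64(0.848404255319149), np.float64(-0.03899999999999999))
scene gauge (np.float64(0.7570422535211268), np.float64(0.018000000000000002), np.float64(0.04000000000000001), 0.081)
top shutter (np.float64(0.875968992248062), np.float64(-0.039999999999999994))
top gauge (np.float64(0.8355263157894737), np.float64(0.018000000000000002), np.float64(0.04000000000000001), 0.081)
```

The shutter is at about -39.5 mm. Vision puts the gauge at x ≈ 18 mm, and the TCP puts it at about 22.5 mm. I'll calibrate the x bias against the shutter, whose x is known.

Run:
```python
from h import *
def box(x0,x1,y0,y1,z0,z1):return [(x,y,z) for x in(x0,x1) for y in(y0,y1) for z in(z0,z1)]
def sil(bs,cam):
    m=np.zeros((420*4,560*4),np.uint8)
    for b in bs:
        P=np.array([(proj(rd(*q),cam)+.5)*4 for q in b]);cv2.fillConvexPoly(m,cv2.convexHull(P.astype(np.int32)),255)
    return cv2.resize(m,(560,420),interpolation=cv2.INTER_AREA)>127
iou=lambda a,b:(a&b).sum()/(a|b).sum()
for cam,roi in(("scene",(350,230,440,350)),("top",(360,180,445,262))):
    h=cv2.cvtColor(grab_frame(cam),cv2.COLOR_RGB2HSV);k=np.zeros((420,560),bool);l,t,r,b=roi;k[t:b,l:r]=1
    R=((cv2.inRange(h,(0,120,50),(8,255,255))|cv2.inRange(h,(172,120,50),(180,255,255)))>0)&k
    Y=(cv2.inRange(h,(18,80,50),(38,255,255))>0)&k;G=(cv2.inRange(h,(50,80,40),(85,255,255))>0)&k
    S=[(iou(R,sil([box(-.067+d,-.05+d,s-.005,s+.005,.015,.046),box(-.05+d,-.041+d,s-.014,s+.014,.015,.046)],cam)),d,s) for d in np.arange(-.006,.007,.001) for s in np.arange(-.044,-.034,.001)]
    print(cam,"shutter dx",[tuple(np.round(q,3)) for q in sorted(S)[-4:]])
    S=[(iou(Y,sil([box(x-.018,x+.018,y-.007,y+.007,.068,.094)],cam)),x,y) for x in np.arange(.010,.030,.001) for y in np.arange(.036,.045,.001)]
    print(cam,"gauge",[tuple(np.round(q,3)) for q in sorted(S)[-4:]])
    v,u=np.nonzero(Y);print(u.min(),u.max(),v.min(),v.max())
    for x in(.018,.023):
        M=sil([box(x-.018,x+.018,.033,.047,.068,.094)],cam);v,u=np.nonzero(M);print(x,u.min(),u.max(),v.min(),v.max())
```

```text
scene shutter dx [(np.float64(0.888), np.float64(0.002), np.float64(-0.039)), (np.float64(0.888), np.float64(0.002), np.float64(-0.038)), (np.float64(0.893), np.float64(0.003), np.float64(-0.038)), (np.float64(0.898), np.float64(0.004), np.float64(-0.038))]Traceback (most recent call last):
  File "<stdin>", line 15, in <module>
  File "<stdin>", line 6, in sil
  File "h.py", line 9, in proj
    c=calibration(cam);K=np.array(c["camera_matrix"]);T=np.linalg.inv(np.array(c["extrinsics"]))
ValueError: time passes only in moves, steps and waits
```

```bash
sed -i 's/^from station import \*/from station import *\nimport functools, station\ncalibration=functools.lru_cache(None)(station.calibration)/' h.py
python3 - <<'E'
from h import *
def box(x0,x1,y0,y1,z0,z1):return [(x,y,z) for x in(x0,x1) for y in(y0,y1) for z in(z0,z1)]
def sil(bs,cam):
    m=np.zeros((420*4,560*4),np.uint8)
    for b in bs:
        P=np.array([(proj(rd(*q),cam)+.5)*4 for q in b]);cv2.fillConvexPoly(m,cv2.convexHull(P.astype(np.int32)),255)
    return cv2.resize(m,(560,420),interpolation=cv2.INTER_AREA)>127
iou=lambda a,b:(a&b).sum()/(a|b).sum()
for cam,roi in(("scene",(350,230,440,350)),("top",(360,180,445,262))):
    h=cv2.cvtColor(grab_frame(cam),cv2.COLOR_RGB2HSV);k=np.zeros((420,560),bool);l,t,r,b=roi;k[t:b,l:r]=1
    R=((cv2.inRange(h,(0,120,50),(8,255,255))|cv2.inRange(h,(172,120,50),(180,255,255)))>0)&k
    Y=(cv2.inRange(h,(18,80,50),(38,255,255))>0)&k
    S=[(iou(R,sil([box(-.067+d,-.05+d,s-.005,s+.005,.015,.046),box(-.05+d,-.041+d,s-.014,s+.014,.015,.046)],cam)),d,s) for d in np.arange(-.006,.007,.002) for s in(-.04,-.038)]
    print(cam,"shutter",*[np.round(q,3) for q in sorted(S)[-3:]])
    S=[(iou(Y,sil([box(x-.018,x+.018,y-.007,y+.007,.068,.094)],cam)),x,y) for x in np.arange(.012,.029,.002) for y in(.038,.04,.042)]
    print(cam,"gauge",*[np.round(q,3) for q in sorted(S)[-3:]])
print(get_state()["t"])
E
```

```text
scene shutter [ 0.862  0.002 -0.04 ] [ 0.893  0.002 -0.038] [ 0.898  0.004 -0.038]
scene gauge [0.754 0.02  0.04 ] [0.754 0.02  0.042] [0.757 0.018 0.04 ]
top shutter [ 0.761  0.002 -0.04 ] [ 0.794 -0.002 -0.04 ] [ 0.884  0.    -0.04 ]
top gauge [0.797 0.02  0.04 ] [0.816 0.016 0.04 ] [0.836 0.018 0.04 ]
26.65
```

Vision agrees on x ≈ 18 mm, so the gauge is about 5 mm short of the stop. That's within limits but not fully home. There is time, so I'll re-grip at the known release pose and push it the last few mm.

Run:
```python
from h import *
s=get_state();print(s["eef_pos"],s["t"]);Y=np.radians(173.45)
plan(((.5369,-.191,.12),Y),((.5369,-.191,.0365),Y))
```

```text
[ 0.4148735  -0.03981868  0.17220321] 26.65
shares [-0.5549 -0.5441  0.2088] twist -0.0006 rows 4.8
shares [0.    0.    0.334] twist -0.0 rows 2.0
```

Request:
arm_command([
  {"tx":-0.11,"ty":-0.11,"tz":0,"twist":0},
  {"tx":-0.22,"ty":-0.22,"tz":0,"twist":0},
  {"tx":-0.33,"ty":-0.33,"tz":0,"twist":0},
  {"tx":-0.44,"ty":-0.44,"tz":0,"twist":0},
  {"tx":-0.53,"ty":-0.52,"tz":0.05,"twist":0},
  {"tx":-0.555,"ty":-0.544,"tz":0.15,"twist":0},
  {"tx":-0.555,"ty":-0.544,"tz":0.209,"twist":0},
  {"tx":-0.555,"ty":-0.544,"tz":0.209,"twist":0},
], claw=0.45)

```text
t: 27.32
eef_pos: [0.5348, -0.1909, 0.1158]
ee_rot: [3.141, -0.007, 3.024]
force: [-0.6, 1.0, -0.7]
width: 0.0387
gripper_force: 0.0
```

Run:
```python
from h import *
grab_frame("top");s=get_state();print(s["eef_pos"],s["ee_rot"],s["t"],s["width"]);Y=np.radians(173.45)
plan(((.5369,-.191,.0365),Y))
```

```text
[ 0.53573815 -0.19074478  0.11809268] [-3.14124457 -0.00444144  3.0254282 ] 27.3667 0.03935998330312717
shares [-0.0047 -0.0005  0.3264] twist -0.0006 rows 2.0
```

Request:
arm_command([
  {"tx":0,"ty":0,"tz":0.04,"twist":0},
  {"tx":0,"ty":0,"tz":0.1,"twist":0},
  {"tx":0,"ty":0,"tz":0.16,"twist":0},
  {"tx":0,"ty":0,"tz":0.22,"twist":0},
  {"tx":0,"ty":0,"tz":0.28,"twist":0},
  {"tx":0,"ty":0,"tz":0.325,"twist":0},
  {"tx":0,"ty":0,"tz":0.325,"twist":0},
  {"tx":0,"ty":0,"tz":0.325,"twist":0},
])

```text
t: 28.03
eef_pos: [0.5376, -0.1898, 0.0395]
ee_rot: [-3.141, 0.001, 3.028]
force: [0.1, 0.1, 0.8]
width: 0.0392
gripper_force: 0.0
```

Request:
arm_command([
  {"tx":0,"ty":0,"tz":0,"twist":0},
  {"tx":0,"ty":0,"tz":0,"twist":0},
  {"tx":0,"ty":0,"tz":0,"twist":0},
  {"tx":0,"ty":0,"tz":0,"twist":0},
  {"tx":0,"ty":0,"tz":0,"twist":0},
  {"tx":0,"ty":0,"tz":0,"twist":0},
  {"tx":0,"ty":0,"tz":0,"twist":0},
  {"tx":0,"ty":0,"tz":0,"twist":0},
], claw=0, grip_force=15)

```text
t: 28.7
eef_pos: [0.5377, -0.1902, 0.0393]
ee_rot: [-3.141, 0.001, 3.027]
force: [-0.3, 0.6, 5.8]
width: 0.0142
gripper_force: 15.0
```

Request:
arm_command([
  {"tx":-0.002,"ty":0,"tz":0,"twist":0},
  {"tx":-0.004,"ty":0,"tz":0,"twist":0},
  {"tx":-0.006,"ty":0,"tz":0,"twist":0},
  {"tx":-0.008,"ty":0,"tz":0,"twist":0},
  {"tx":-0.01,"ty":0,"tz":0,"twist":0},
  {"tx":-0.01,"ty":0,"tz":0,"twist":0},
  {"tx":-0.01,"ty":0,"tz":0,"twist":0},
  {"tx":-0.01,"ty":0,"tz":0,"twist":0},
])

```text
t: 29.37
eef_pos: [0.5394, -0.1906, 0.0392]
ee_rot: [-3.141, -0.0, 3.027]
force: [-2.6, -0.0, 5.0]
width: 0.0136
gripper_force: 15.0
```

Request:
arm_command([
  {"tx":-0.002,"ty":0,"tz":0,"twist":0},
  {"tx":-0.004,"ty":0,"tz":0,"twist":0},
  {"tx":-0.006,"ty":0,"tz":0,"twist":0},
  {"tx":-0.008,"ty":0,"tz":0,"twist":0},
  {"tx":-0.01,"ty":0,"tz":0,"twist":0},
  {"tx":-0.01,"ty":0,"tz":0,"twist":0},
  {"tx":-0.01,"ty":0,"tz":0,"twist":0},
  {"tx":-0.01,"ty":0,"tz":0,"twist":0},
])

```text
t: 30.03
eef_pos: [0.5418, -0.1909, 0.0391]
ee_rot: [-3.141, -0.001, 3.027]
force: [-2.9, -0.6, 6.3]
width: 0.0139
gripper_force: 15.0
```

Request:
arm_command([
  {"tx":-0.002,"ty":0,"tz":0,"twist":0},
  {"tx":-0.004,"ty":0,"tz":0,"twist":0},
  {"tx":-0.006,"ty":0,"tz":0,"twist":0},
  {"tx":-0.008,"ty":0,"tz":0,"twist":0},
  {"tx":-0.008,"ty":0,"tz":0,"twist":0},
  {"tx":-0.008,"ty":0,"tz":0,"twist":0},
  {"tx":-0.008,"ty":0,"tz":0,"twist":0},
  {"tx":-0.008,"ty":0,"tz":0,"twist":0},
])

```text
t: 30.7
eef_pos: [0.5438, -0.1911, 0.039]
ee_rot: [-3.141, -0.001, 3.027]
force: [-2.5, -0.1, 7.2]
width: 0.0141
gripper_force: 15.0
```

Request:
arm_command([
  {"tx":-0.002,"ty":0,"tz":0,"twist":0},
  {"tx":-0.004,"ty":0,"tz":0,"twist":0},
  {"tx":-0.006,"ty":0,"tz":0,"twist":0},
  {"tx":-0.008,"ty":0,"tz":0,"twist":0},
  {"tx":-0.008,"ty":0,"tz":0,"twist":0},
  {"tx":-0.008,"ty":0,"tz":0,"twist":0},
  {"tx":-0.008,"ty":0,"tz":0,"twist":0},
  {"tx":-0.008,"ty":0,"tz":0,"twist":0},
])

```text
t: 31.37
eef_pos: [0.5457, -0.1913, 0.039]
ee_rot: [-3.141, -0.001, 3.027]
force: [-1.0, -0.4, 5.9]
width: 0.0139
gripper_force: 15.0
```

Request:
arm_command([
  {"tx":-0.002,"ty":0,"tz":0,"twist":0},
  {"tx":-0.004,"ty":0,"tz":0,"twist":0},
  {"tx":-0.006,"ty":0,"tz":0,"twist":0},
  {"tx":-0.008,"ty":0,"tz":0,"twist":0},
  {"tx":-0.008,"ty":0,"tz":0,"twist":0},
  {"tx":-0.008,"ty":0,"tz":0,"twist":0},
  {"tx":-0.008,"ty":0,"tz":0,"twist":0},
  {"tx":-0.008,"ty":0,"tz":0,"twist":0},
])

```text
t: 32.03
eef_pos: [0.5477, -0.1915, 0.0389]
ee_rot: [-3.141, -0.001, 3.027]
force: [-2.7, -0.1, 5.1]
width: 0.0138
gripper_force: 15.0
```

Request:
arm_command([
  {"tx":-0.002,"ty":0,"tz":0,"twist":0},
  {"tx":-0.004,"ty":0,"tz":0,"twist":0},
  {"tx":-0.006,"ty":0,"tz":0,"twist":0},
  {"tx":-0.008,"ty":0,"tz":0,"twist":0},
  {"tx":-0.008,"ty":0,"tz":0,"twist":0},
  {"tx":-0.008,"ty":0,"tz":0,"twist":0},
  {"tx":-0.008,"ty":0,"tz":0,"twist":0},
  {"tx":-0.008,"ty":0,"tz":0,"twist":0},
])

```text
t: 32.7
eef_pos: [0.5496, -0.1917, 0.0387]
ee_rot: [-3.141, -0.001, 3.027]
force: [-3.6, -1.1, 5.7]
width: 0.0136
gripper_force: 15.0
```

Run:
```python
from h import *
s=get_state();print(s["t"],tord(s["eef_pos"]),s["force"],s["moment"])
h=cv2.cvtColor(grab_frame("scene"),cv2.COLOR_RGB2HSV);Y=cv2.inRange(h,(18,80,50),(38,255,255))>0;Y[:230]=0;Y[290:]=0;Y[:,:370]=0;Y[:,420:]=0
v,u=np.nonzero(Y);print(len(u),u.min(),u.max(),v.min(),v.max())
for x in(.013,.018,.023,.028):
    P=np.array([proj(rd(x-.018,y,z),"scene") for y in(.033,.047) for z in(.068,.094)]);print(x,P.min(0),P.max(0))
```

```text
32.7 [37.2905102  42.02091516 38.7069907 ] [-3.63413604 -1.05737796  5.69555821] [-0.25354966  1.30275842 -0.02105142]
158 387 400 239 254
0.013 [380.53644357 244.84658635] [387.89396604 259.85521179]
0.018 [382.21338272 244.05626447] [389.58220397 259.02107858]
0.023 [383.88043047 243.2706532 ] [391.26028553 258.19191089]
0.028 [385.53767408 242.48971056] [392.92830212 257.3676645 ]
```

The sliding force hasn't risen as it should. I'll release, go clear, and re-measure the gauge with free height and tilt.

Request:
arm_command([
  {"tx":0,"ty":0,"tz":0,"twist":0},
  {"tx":0,"ty":0,"tz":0,"twist":0},
  {"tx":0,"ty":0,"tz":0,"twist":0},
  {"tx":0,"ty":0,"tz":0,"twist":0},
  {"tx":0,"ty":0,"tz":0,"twist":0},
  {"tx":0,"ty":0,"tz":0,"twist":0},
  {"tx":0,"ty":0,"tz":0,"twist":0},
  {"tx":0,"ty":0,"tz":0,"twist":0},
], claw=0.45)

```text
t: 33.42
eef_pos: [0.5502, -0.1915, 0.0387]
ee_rot: [3.142, 0.0, 3.027]
force: [0.3, 1.0, 0.2]
width: 0.0395
gripper_force: 0.0
```

Request:
arm_command([
  {"tx":0,"ty":0,"tz":-0.04,"twist":0},
  {"tx":0,"ty":0,"tz":-0.1,"twist":0},
  {"tx":0,"ty":0,"tz":-0.2,"twist":0},
  {"tx":0,"ty":0,"tz":-0.3,"twist":0},
  {"tx":0.1,"ty":0.05,"tz":-0.4,"twist":0},
  {"tx":0.22,"ty":0.15,"tz":-0.45,"twist":0},
  {"tx":0.35,"ty":0.28,"tz":-0.45,"twist":0},
  {"tx":0.48,"ty":0.4,"tz":-0.45,"twist":0},
])

```text
t: 34.08
eef_pos: [0.4465, -0.083, 0.1528]
ee_rot: [3.141, 0.003, 3.025]
force: [0.8, 2.5, 0.9]
width: 0.0395
gripper_force: 0.0
```

Request:
arm_command([
  {"tx":0.05,"ty":0.15,"tz":0,"twist":0},
  {"tx":0.05,"ty":0.3,"tz":0,"twist":0},
  {"tx":0.05,"ty":0.4,"tz":0,"twist":0},
  {"tx":0.05,"ty":0.4,"tz":0,"twist":0},
  {"tx":0.05,"ty":0.4,"tz":0,"twist":0},
  {"tx":0.05,"ty":0.4,"tz":0,"twist":0},
  {"tx":0.05,"ty":0.4,"tz":0,"twist":0},
  {"tx":0.05,"ty":0.4,"tz":0,"twist":0},
])

```text
t: 34.75
eef_pos: [0.4457, 0.0162, 0.1513]
ee_rot: [-3.141, -0.0, 3.026]
force: [-0.6, -1.1, 0.9]
width: 0.0395
gripper_force: 0.0
```

```bash
cat > fit.py <<'E'
from h import *
from scipy.optimize import differential_evolution as DE
s=get_state();print(s["t"],s["eef_pos"],s["force"])
def sil(P3,cam):
    m=np.zeros((120*4,120*4),np.uint8);o=np.array([350,170] if cam=="top" else [340,210])
    P=np.array([(proj(rd(*q),cam)-o+.5)*4 for q in P3]);cv2.fillConvexPoly(m,cv2.convexHull(P.astype(np.int32)),255)
    return cv2.resize(m,(120,120),interpolation=cv2.INTER_AREA)/255.
M={}
for cam,o in(("scene",(340,210)),("top",(350,170))):
    im=grab_frame(cam);h=cv2.cvtColor(im,cv2.COLOR_RGB2HSV);Y=cv2.inRange(h,(18,80,50),(38,255,255))[o[1]:o[1]+120,o[0]:o[0]+120]
    n,l,st,_=cv2.connectedComponentsWithStats(cv2.morphologyEx(Y,cv2.MORPH_CLOSE,np.ones((3,3))));i=1+np.argmax(st[1:,4]);M[cam]=(l==i)*1.;print(cam,st[i],"px",st[i][:2]+o)
def geo(p):
    x,y,z,t=p;c,sn=np.cos(t),np.sin(t)
    return [(x+c*a+sn*b,y+w,z-sn*a+c*b) for a in(-.018,.018) for w in(-.007,.007) for b in(-.013,.013)]
def cost(p):return sum(np.abs(sil(geo(p),c)-M[c]).sum()/M[c].sum() for c in M)
r=DE(cost,[(.0,.05),(.03,.05),(.07,.11),(-.3,.3)],seed=1,maxiter=40,popsize=10);print("x y z tilt",r.x.round(4),r.fun)
for p in((.023,.04,.081,0),(.018,.04,.081,0),(.028,.04,.081,0)):print(p,cost(p))
E
python3 fit.py
```

```text
34.75 [0.44573972 0.0161831  0.15128779] [-0.5884326  -1.09904166  0.89288177]
scene [ 43  30  17  18 230] px [383 240]
top [ 37  31  10  17 123] px [387 201]
x y z tilt [ 0.0178  0.0418  0.0809 -0.0411] 0.4051748348685533
(0.023, 0.04, 0.081, 0) 0.8312245025263552
(0.018, 0.04, 0.081, 0) 0.4759398110605147
(0.028, 0.04, 0.081, 0) 1.3220686309164882
```

The gauge is unchanged after the extra push, so it was already against the back stop: upright, z 81 mm. The shutter is at about -40 mm and the robot is clear, so I'm handing in.

```bash
python3 -c "
from station import *
print(job_done())"
```

```text
the job is handed in; nothing more can be done
None
```

I handed the job in without seeing a verdict: the gauge fits the left channel and stands upright there, and the red shutter is across the right channel's mouth (about -40 mm). I never tested the right channel, only inferred it jams. The cameras put the gauge at x ≈ 18 mm instead of 23, but a further 12 mm push did not move it, so I took it as home against the stop. The stapler, label roll and vial read about where they started; the stamp was not detected in the last check.

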